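# Set out coffee for one

## Task

Set out coffee for one: put the tea light in the candle holder in the middle of the warmer and stand the coffee jug level on the warmer over it, inside the ring. Stand the coffee cup in the middle of the saucer with its handle pointing to your right, and lay the teaspoon (the small one, not the dessert spoon) flat on the worktop close to the right of the saucer, beside its middle, pointing straight ahead with its bowl away from you. Set things down gently, keep the jug and the coffee cup upright, and leave the salt shaker and the dessert spoon where they are.

Things in the scene. Friction and masses are not known exactly. Their poses are not given: they have to be found in the camera images.
- tea_light: tea light in an aluminium cup with cream wax, 38 mm across, 15 mm high; origin at the centre of its underside, z up; round, so its yaw means nothing
- coffee_jug: round glass coffee jug, black lid and upright black handle, 164x124x124 mm. Origin on the underside, off centre: the round body (124 mm wide, foot 104 mm) is centred 20 mm along +x; the handle, 16 mm thick along y, reaches from 30 to 82 mm along -x, 19 to 120 mm up: grip it across its thickness 68 mm out, 95 mm up. The lid, 124 mm up, begins 29 mm along -x; z up
- mug: small white coffee cup with coloured stripes, round body 60 mm across at the rim, foot 42 mm across, 49 mm high. Origin on the underside; the axis of the round body stands 12 mm from the origin along +y; the handle points along -y and is 13 mm thick; z up
- mug_handle (a point): outer end of the coffee cup's handle: 42 mm from the cup's origin along its -y (54 mm from the axis of the round body), 32 mm above the underside; same axes as the cup
- teaspoon: steel teaspoon, the shorter of the two spoons: 130 mm long along its x, 11 mm high; origin at the middle of its length, on the underside; the bowl, 27 mm wide with sides 7 mm high, is at the +x end, the thin arched handle at the -x end. Grip it across the bowl, 45 mm along +x, with the fingertips 2 to 3 mm above the worktop (it slips out at the handle)
- spoon_bowl (a point): point in the teaspoon's bowl, 50 mm from its origin along +x; same axes as the spoon
- warmer: dark steel tea-light warmer, 136 mm wide, 59 high, 0.8 kg, loose; origin: centre of underside. Mid base plate (top 6 mm up): open candle holder, 52 mm inside, rim 4 mm. Jug stands on four lugs (tops 55 mm up, inner ends 36 mm from the axis, at 45, 135, 225, 315 degrees in its frame: fingers pass between along its x or y), in a ring 122 mm inside, 4 mm above them; foot has 9 mm play
- saucer: round blue saucer with a white rim and a fine white circle round its middle, 112 mm across, 13 mm high at the rim, loose; origin at the centre of its underside. Its flat middle, about 60 mm across, is 4 mm up. At the start its x points away from the robot and its y to the robot's left (straight along the world axes)
- salt_shaker: glass salt shaker with grey cap, 44 mm across, 90 mm high, a bystander; origin at the centre of its underside
- dessert_spoon: steel dessert spoon, the longer of the two spoons, 188 mm long along its x, 39 mm wide, 16 mm high, a bystander; origin at the middle of its length, on the underside

How it is judged:
By the outcome, as a careful person would: the job done as asked, in the order asked, and still so for the second after the job is handed in, with the robot touching nothing.
It also fails if it takes over 104 s, if anything falls off the work surface, if the arm or the gripper's body presses on something with over 40 N, if the wrist force passes 120 N, or if a joint passes its speed limit or range.

## Robot

A 6-joint arm with a two-finger parallel gripper is mounted at the origin on a cart in front of the work surface, level with it; the furniture and walls round the work are solid. World frame = base frame: x ahead of the robot, y to its left, z up, the work surface at z = 0. Lengths are in mm, angles in degrees, forces in N, time in s.
With the tool pointing down it reaches from about 300 to 850 mm from the base axis. Payload 5.4 kg.
Tool frame: the origin (TCP) lies on the centre line of the jaws, within the pads' length; the fingertips stand 19 mm ahead of it and the grasp point (between the pads) is the TCP; z points along the fingers, y is the line along which they close (so a half turn about z gives the same grasp; the last joint's range is limited). The gripper opens to 85 mm and grips with 20 to 120 N. Pads are 22 mm wide; open, the fingers measure 114 mm over their backs; the gripper's body (76 mm by 85 mm) begins 54 mm behind the grasp point. The pads swing forward as they close: fully open they stand 13 mm farther back than shut.
Start: joints at [-85.949, 9.076, 91.501, -0, 79.423, -12.038], TCP at [159.323, -552.469, 250.299] pointing down, gripper open.
Joint ranges: [-166.64, 166.64], [-54.1, 131.32], [10.49, 154.53], [-73.88, 253.88], [9.74, 151.15], [-171.62, 171.62]. Speed limits (degrees/s): [147.25, 147.25, 180, 180, 180, 180].

## Interface

Orientations are given as a 3x3 rotation matrix whose columns are the frame's x, y, z axes.
In Python, from cell import r gives the robot as it stands.
- The arm moves only by the tool jog_arm, never from a script. Its argument "moves" is a list that holds one entry, the list of rows, each a list of 7 numbers: the finger opening in mm, from 0 to 85.4, then the shift along the tool's x, y, z in mm, then the turn, a rotation vector about the tool's x, y, z in rad. In form: [[[jaw, dx, dy, dz, rx, ry, rz], ...]]. A call has exactly 5 rows; each row shifts and turns the commanded pose from where the row before left it, along the tool's axes as they then stand; what a row does not reach is not made up. A row lasts 1/12 s, in which the tool goes at most 41.7 mm and 7.16 degrees, less where a joint would pass 70% of its speed; a pose out of reach is approached as far as the arm can. A call is refused whole if a number of a shift passes 41.7 or a number of a turn 0.125, either way. A call with a gripper value outside its range is refused whole. The fingers move at their own pace and stop on an object; "force" is the grip in N (left out, the last holds). Time passes only in rows, so rows that do not move let the fingers close, or fill a call up. It gives the time, the measured TCP pose, the force, the opening and the grip force at its end, in the units of the state.
- r.get_obs(): the state, without advancing time (a new reading comes with each control period).
- r.grab_frame(name): name is "scene" or "top" or "wrist"; returns a dict with "color" (480x640x3 uint8, red, green, blue), "vertical_fov" (degrees; the focal length in pixels is half the picture's height over the tangent of half this angle, whatever the lens; pixels are square), "cx", "cy" (the principal point, pixels), "xyz" and "orientation" of the camera in the world; the wrist camera has in their place "mount" (4x4, takes a point from camera to tool coordinates, whose origin is the TCP and whose axes are the flange's). Camera axes: x right, y up, looking along -z (the intrinsics and any distortion apply to the point x, -y, -z); pixel columns grow to the right and rows downward; lengths in mm; the calibration is good to about 2 mm. A picture is of the moment at which its call begins: read the wrist's pose just before it. There is no depth.
- r.finish_job(): hands the job in; it is judged then, once.
The state is a dict: "t": time; "qpos": joint angles; "joint_vel": joint speeds; "effort": joint torques, N m; "eef_pos": TCP position; "orientation": TCP orientation; "force": force on the tool from outside, world axes, zero at the start; "wrist_torque": the same for the moment, N m; "grip_width": finger opening in mm; "grasp_force": force on a finger pad.
Only numpy, scipy, OpenCV 4.12 (cv2) and the standard library are available. Lean on these libraries where they do the work, as an engineer would, in place of code of your own. Each camera call takes 0.05 s, during which the arm holds its last target. There are 200 camera calls.

## Working session

There is one attempt and no reset: what is moved stays moved. The work goes in short steps, Python scripts to look and compute and a tool call to move; the robot and the scene stay as the last step left them, time stands still between calls to the robot, and variables do not carry over. Pictures are saved under pics/ and viewed, at most 14 in all, crops included, and the job is handed in when it is done.

Besides the shell and the picture viewer there is one more tool, called after ">>>" as name([rows], argument=value, ...), one row to a line, values as JSON. jog_arm: Moves the arm, as the interface text tells. Its arguments: {"type":"object","properties":{"moves":{"type":"array"},"force":{"type":"number"}},"required":["moves"]}

```bash
ls; mkdir -p pics; python3 - <<'E'
from cell import r
import cv2,numpy as np
np.set_printoptions(precision=4,suppress=True)
o=r.get_obs(); print(o)
for n in("scene","top"):
    f=r.grab_frame(n); cv2.imwrite(f"pics/{n}0.png",f["color"][:,:,::-1])
    print({k:v for k,v in f.items() if k!="color"})
f=r.grab_frame("wrist");print({k:v for k,v in f.items() if k!="color"})
E
```

```text
pics
{'t': 0.0, 'qpos': array([-85.9504,   9.1119,  91.5722,  -0.0006,  79.4228, -12.0363]), 'joint_vel': array([ 0.0189, -0.1048, -0.0989,  0.0129, -0.0276,  0.1205]), 'effort': array([ -0.0008, -39.6005, -33.1427,  -0.0002,   0.0085,   0.    ]), 'eef_pos': array([ 159.2712, -551.916 ,  249.3242]), 'orientation': array([[ 0.9608,  0.2771, -0.0001],
       [ 0.2771, -0.9608,  0.0019],
       [ 0.0004, -0.0018, -1.    ]]), 'force': array([-0.1646, -0.168 ,  0.9831]), 'wrist_torque': array([-0.0494, -0.0073,  0.0425]), 'grasp_force': 0.0, 'grip_width': 85.11916464866701}
{'vertical_fov': 44.42148422879169, 'cx': 319.76807410899164, 'cy': 237.82972063865756, 'xyz': array([-216.0786,  375.7804, 1129.451 ]), 'orientation': array([[-0.4349,  0.6897, -0.579 ],
       [-0.9004, -0.3242,  0.2901],
       [ 0.0123,  0.6475,  0.762 ]])}
{'vertical_fov': 57.46243633272568, 'cx': 333.5458026799241, 'cy': 237.8794608250747, 'xyz': array([ 464.3186,  -14.3562, 1080.3537]), 'orientation': array([[-0.0248,  0.9935, -0.1107],
       [-0.9997, -0.0249,  0.0004],
       [-0.0024,  0.1106,  0.9939]])}
{'vertical_fov': 65.60030186196262, 'cx': 316.65937931255564, 'cy': 242.4243016141732, 'mount': array([[   0.0005,    0.9644,    0.2646,   66.6709],
       [   1.    ,   -0.0004,   -0.0004,    1.0676],
       [  -0.0003,    0.2646,   -0.9644, -124.1647],
       [   0.    ,    0.    ,    0.    ,    1.    ]])}
```

View pics/top0.png

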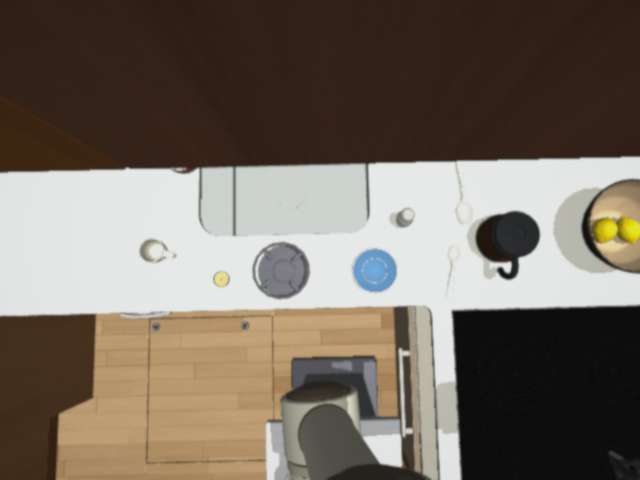

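View pics/scene0.png

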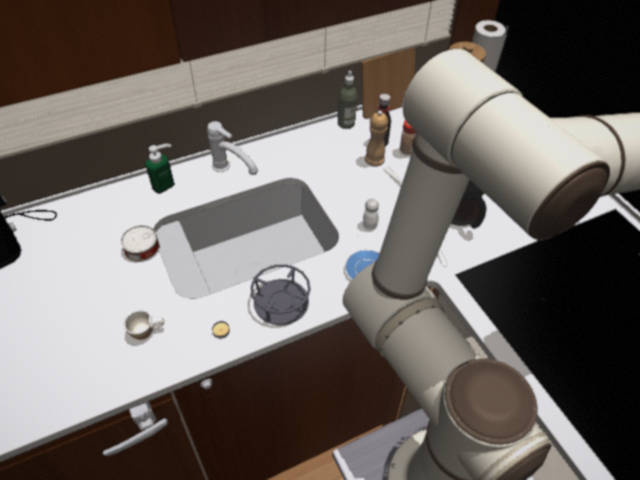

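```bash
cat > h.py <<'E'
import numpy as np,cv2
from cell import r
np.set_printoptions(precision=1,suppress=True)
def cam(name,obs=None):
    if name=="wrist":
        o=r.get_obs()
    f=r.grab_frame(name)
    if name=="wrist":
        m=f["mount"];R=o["orientation"]@m[:3,:3];p=o["eef_pos"]+o["orientation"]@m[:3,3]
    else: R,p=f["orientation"],f["xyz"]
    F=240/np.tan(np.radians(f["vertical_fov"]/2))
    return dict(img=f["color"][:,:,::-1].copy(),R=R,p=p,F=F,cx=f["cx"],cy=f["cy"])
def p2w(c,u,v,z=0.):
    d=c["R"]@np.array([(u-c["cx"])/c["F"],-(v-c["cy"])/c["F"],-1])
    return c["p"]+d*(z-c["p"][2])/d[2]
def w2p(c,P):
    q=c["R"].T@(np.asarray(P,float)-c["p"]); return np.array([c["cx"]+c["F"]*q[0]/-q[2],c["cy"]-c["F"]*q[1]/-q[2]])
def st():
    o=r.get_obs();R=o["orientation"]
    print("t %.2f"%o["t"],"tcp",o["eef_pos"],"yaw %.1f"%np.degrees(np.arctan2(R[1,0],R[0,0])),"tool z",np.round(R[:,2],3),"F",o["force"],"w %.1f g %.1f"%(o["grip_width"],o["grasp_force"]))
E
python3 - <<'E'
from h import *
c=cam("top")
for n,u,v,z in [("mug rim",152,250,49),("mug handle",173,255,32),("tea",221,279,15),("warmer",281,270,57),("saucer",375,270,8),("salt",406,216,90),("tsp bowl",454,253,4),("tsp end",448,296,4),("lid",515,233,124),("jh",510,272,115),("ds bowl",464,212,8),("ds end",459,163,8),("edge",300,306,0)]:
    print(n,p2w(c,u,v,z))
g=cv2.resize(c["img"][200:310,120:320],(800,440),interpolation=cv2.INTER_CUBIC)
cv2.imwrite("pics/t1.png",g)
E
```

```text
mug rim [561.1 415.2  49. ]
mug handle [549.4 371.6  32. ]
tea [489.5 260.5  15. ]
warmer [506.  109.7  57. ]
saucer [ 502.2 -114.1    8. ]
salt [ 620.8 -181.7   90. ]
tsp bowl [ 539.3 -310.4    4. ]
tsp end [ 434.7 -290.     4. ]
lid [ 571.6 -413.8  124. ]
jh [ 486.7 -400.5  115. ]
ds bowl [ 640.1 -339.7    8. ]
ds end [ 764.9 -334.4    8. ]
edge [419.4  71.2   0. ]
```

>>> jog_arm([
  [[85, 0, 0, 0, 0, 0, 0.094], [85, 0, 0, 0, 0, 0, 0.094], [85, 0, 0, 0, 0, 0, 0.094], [85, 32, -20, 0, 0, 0, 0], [85, 32, -20, 0, 0, 0, 0]],
])

```text
t: 0.62
eef_pos: [222.8, -512.7, 250.0]
orientation: [[1.0, -0.005, -0.0], [-0.005, -1.0, 0.0], [-0.0, -0.0, -1.0]]
force: [1.5, 0.1, -0.2]
grip_width: 85.0
grasp_force: 0.0
```

>>> jog_arm([
  [[85, 32, -20, 0, 0, 0, 0], [85, 32, -20, 0, 0, 0, 0], [85, 32, -20, 0, 0, 0, 0], [85, 32, -20, 0, 0, 0, 0], [85, 32, -20, 0, 0, 0, 0]],
])

```text
t: 1.03
eef_pos: [384.8, -411.4, 250.2]
orientation: [[1.0, -0.001, -0.0], [-0.001, -1.0, 0.0], [-0.0, -0.0, -1.0]]
force: [1.1, -0.8, 0.6]
grip_width: 85.1
grasp_force: 0.0
```

>>> jog_arm([
  [[85, 32, -20, 0, 0, 0, 0], [85, 32, -20, 0, 0, 0, 0], [85, 32, -20, 0, 0, 0, 0], [85, 0, 0, 0, 0, 0, 0], [85, 0, 0, 0, 0, 0, 0]],
])

```text
t: 1.45
eef_pos: [480.8, -351.4, 249.9]
orientation: [[1.0, 0.002, -0.001], [0.002, -1.0, 0.0], [-0.001, -0.0, -1.0]]
force: [-1.0, -0.1, -0.6]
grip_width: 84.8
grasp_force: 0.0
```

```bash
python3 - <<'E'
from h import *
import pickle
st(); c=cam("wrist"); pickle.dump(c,open("w1.pkl","wb")); cv2.imwrite("pics/w1.png",c["img"])
E
```

```text
t 1.45 tcp [ 480.8 -351.4  249.9] yaw 0.1 tool z [-0.  0. -1.] F [-1.  -0.1 -0.6] w 84.8 g 0.0
```

View pics/w1.png

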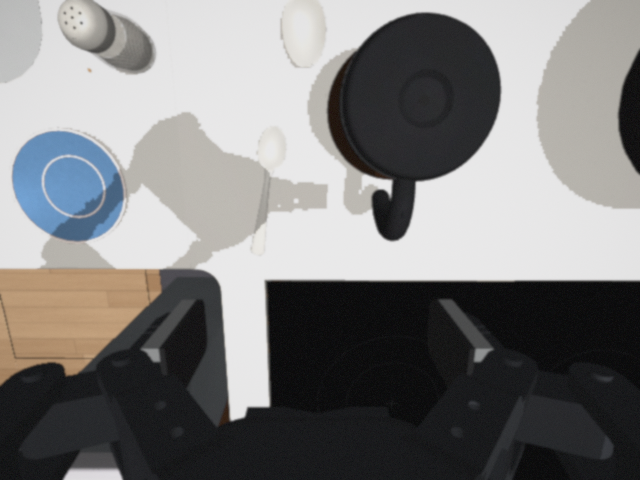

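```bash
python3 - <<'E'
from h import *
import pickle
c=pickle.load(open("w1.pkl","rb"))
im=c["img"]; g=im.max(2)
# lid+body dark mask
m=((g<60)&(np.indices(g.shape)[0]<262)).astype(np.uint8)
n,l,s,ce=cv2.connectedComponentsWithStats(m)
k=l[97,425]; ys,xs=np.where(l==k); print(s[k])
B=(l==k).astype(np.uint8)
# circle from lid: contour points right side/upper/lower
ct=max(cv2.findContours(B,cv2.RETR_EXTERNAL,cv2.CHAIN_APPROX_NONE)[0],key=len)[:,0]
sel=ct[(ct[:,1]<185)&((ct[:,0]>425)|(ct[:,1]<30))].astype(np.float32)
e=cv2.fitEllipse(sel);print("lid",e)
for z in(118,124):print(z,p2w(c,*e[0],z))
for v in range(184,246,6):
    x=np.where(B[v,340:430])[0]+340; print(v,x.min(),x.max(),end=" | ")
print()
# saucer
hsv=cv2.cvtColor(im,cv2.COLOR_BGR2HSV)
s_=((hsv[...,0]>95)&(hsv[...,0]<125)&(hsv[...,1]>100)).astype(np.uint8); s_[:,140:]=0
ct=max(cv2.findContours(s_,cv2.RETR_EXTERNAL,cv2.CHAIN_APPROX_NONE)[0],key=len)
e=cv2.fitEllipse(cv2.convexHull(ct));print("saucer",e,p2w(c,*e[0],11))
print("inner circ",p2w(c,73,186,4))
print("bowl tip",p2w(c,271,125,4),"bowl",p2w(c,270,147,4),"end",p2w(c,258,252,2),"neck",p2w(c,266,175,5))
g2=np.hstack([cv2.resize(im[100:270,220:310],None,fx=3.5,fy=3.5,interpolation=cv2.INTER_CUBIC),cv2.resize(im[170:250,355:430],None,fx=5,fy=5,interpolation=cv2.INTER_CUBIC).copy() if 0 else cv2.resize(im[130:300,340:450],None,fx=3.5,fy=3.5,interpolation=cv2.INTER_CUBIC)])
print(g2.shape);g2=np.clip(g2.astype(float)*1.0,0,255).astype(np.uint8)
g2[:,315:]=(255*(g2[:,315:]/255.)**.45).astype(np.uint8)
cv2.imwrite("pics/c1.png",g2[:600])
E
```

```text
[  328    14   172   226 23908]
lid ((418.5143737792969, 96.91606903076172), (154.57785034179688, 171.00694274902344), 34.75739288330078)
118 [ 574.8 -417.9  118. ]
124 [ 574.1 -416.3  124. ]
184 393 413 | 190 393 413 | 196 373 413 | 202 373 412 | 208 374 411 | 214 374 410 | 220 376 408 | 226 378 406 | 232 380 403 | 238 387 397 | Traceback (most recent call last):
  File "<stdin>", line 16, in <module>
    return umr_minimum(a, axis, None, out, keepdims, initial, where)
ValueError: zero-size array to reduction operation minimum which has no identity
```

```bash
python3 - <<'E'
from h import *
import pickle
c=pickle.load(open("w1.pkl","rb")); im=c["img"]
A=p2w(c,418.5,96.9,122)[:2]
for z in(112,118):
    H=p2w(c,403,187,z)[:2]; d=A-H; print(z,H,"dist",np.hypot(*d),"yaw",np.degrees(np.arctan2(d[1],d[0])))
# project model for candidate yaws
for yaw in(-14,-10,-6,-2,2):
    t=np.radians(yaw);R=np.array([[np.cos(t),-np.sin(t)],[np.sin(t),np.cos(t)]])
    o=[]
    for xl,yl,z in[(-40,-8,118),(-40,8,118),(-65,-8,118),(-65,8,118),(-82,0,95),(-82,-8,60),(-80,8,60),(-70,8,19)]:
        P=A+R@np.array([xl-20,yl]); o.append(w2p(c,[*P,z]).round())
    print(yaw,*o)
hsv=cv2.cvtColor(im,cv2.COLOR_BGR2HSV)
s_=((hsv[...,0]>95)&(hsv[...,0]<125)&(hsv[...,1]>100)).astype(np.uint8); s_[:,140:]=0
ct=max(cv2.findContours(s_,cv2.RETR_EXTERNAL,cv2.CHAIN_APPROX_NONE)[0],key=len)
e=cv2.fitEllipse(cv2.convexHull(ct));print("saucer",e,p2w(c,*e[0],11))
print("inner circ",p2w(c,73,186,4))
print("bowl tip",p2w(c,271,125,4),"bowl",p2w(c,270,147,4),"end",p2w(c,258,252,2),"neck",p2w(c,266,175,5))
g2=np.hstack([cv2.resize(im[100:270,220:310],None,fx=3.5,fy=3.5,interpolation=cv2.INTER_CUBIC),cv2.resize(im[130:300,340:450],None,fx=3.5,fy=3.5,interpolation=cv2.INTER_CUBIC)])
g2[:,315:]=(255*(g2[:,315:]/255.)**.45).astype(np.uint8)
cv2.imwrite("pics/c1.png",g2[:600])
E
```

```text
112 [ 516.3 -413. ] dist 58.24008767712838 yaw -3.79210661465607
118 [ 517.  -411.6] dist 57.62872345875316 yaw -5.217423657288616
-14 [401. 191.] [378. 185.] [390. 225.] [368. 220.] [368. 237.] [371. 229.] [354. 223.] [353. 204.]
-10 [407. 192.] [384. 187.] [398. 226.] [376. 223.] [377. 239.] [379. 230.] [362. 225.] [359. 206.]
-6 [413. 192.] [390. 189.] [407. 227.] [384. 224.] [386. 240.] [388. 231.] [370. 227.] [365. 207.]
-2 [419. 191.] [396. 190.] [415. 227.] [392. 226.] [395. 241.] [396. 231.] [378. 228.] [372. 208.]
2 [425. 190.] [402. 191.] [424. 226.] [401. 227.] [404. 241.] [404. 230.] [386. 229.] [378. 209.]
saucer ((67.47691345214844, 185.5361785888672), (97.67902374267578, 117.10274505615234), 133.3568115234375) [ 504.6 -110.8   11. ]
inner circ [ 503.3 -111.5    4. ]
bowl tip [ 561.5 -309.     4. ] bowl [ 541.2 -307.5    4. ] end [ 435.  -291.5    2. ] neck [ 514.7 -302.9    5. ]
```

View pics/c1.png

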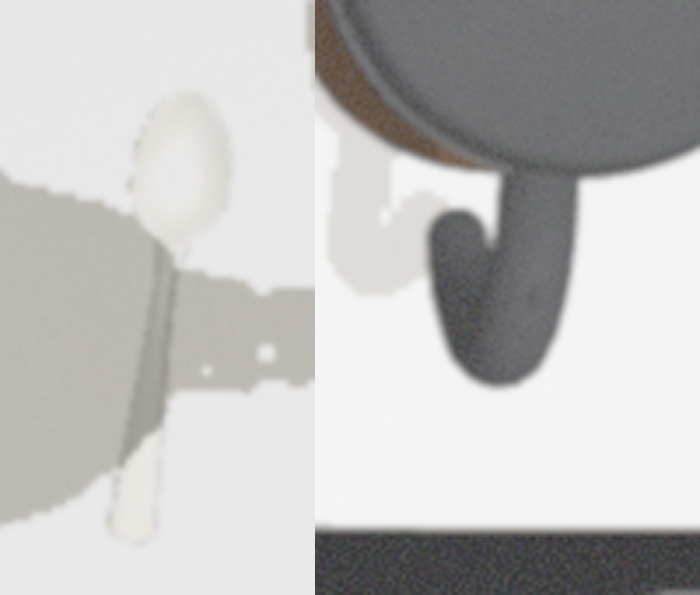

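>>> jog_arm([
  [[85, 0, -39, 0, 0, 0, 0], [85, 0, -39, 0, 0, 0, 0], [85, 0, -39, 0, 0, 0, 0], [85, 0, -39, 0, 0, 0, 0], [85, 0, -39, 0, 0, 0, 0]],
])

```text
t: 1.92
eef_pos: [478.6, -157.5, 250.2]
orientation: [[1.0, -0.004, -0.0], [-0.004, -1.0, -0.0], [-0.0, 0.0, -1.0]]
force: [0.8, 0.4, 0.0]
grip_width: 85.1
grasp_force: 0.0
```

>>> jog_arm([
  [[85, 0, -39, 0, 0, 0, 0], [85, 0, -39, 0, 0, 0, 0], [85, 0, -39, 0, 0, 0, 0], [85, 0, -39, 0, 0, 0, 0], [85, 0, -39, 0, 0, 0, 0]],
])

```text
t: 2.33
eef_pos: [479.4, 37.5, 250.4]
orientation: [[1.0, -0.004, 0.0], [-0.004, -1.0, -0.0], [0.0, 0.0, -1.0]]
force: [0.6, 0.2, -0.0]
grip_width: 85.1
grasp_force: 0.0
```

>>> jog_arm([
  [[85, 0, -39, 0, 0, 0, 0], [85, 0, -39, 0, 0, 0, 0], [85, 0, -39, 0, 0, 0, 0], [85, 0, -39, 0, 0, 0, 0], [85, 0, 0, 0, 0, 0, 0]],
])

```text
t: 2.75
eef_pos: [479.4, 197.4, 250.3]
orientation: [[1.0, 0.003, -0.0], [0.003, -1.0, 0.003], [-0.0, -0.003, -1.0]]
force: [0.3, 0.2, -0.0]
grip_width: 85.1
grasp_force: 0.0
```

```bash
python3 - <<'E'
from h import *
import pickle
st(); c=cam("wrist"); pickle.dump(c,open("w2.pkl","wb")); cv2.imwrite("pics/w2.png",c["img"])
E
```

```text
t 2.75 tcp [479.4 197.4 250.3] yaw 0.2 tool z [-0.  0. -1.] F [ 0.3  0.2 -0. ] w 85.1 g 0.0
```

View pics/w2.png

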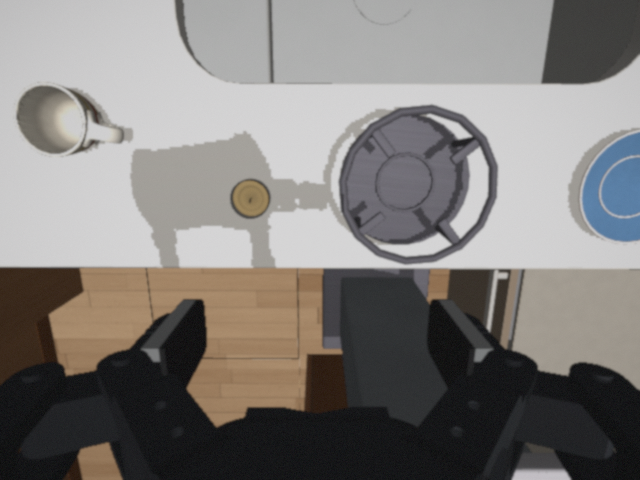

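```bash
python3 - <<'E'
from h import *
import pickle
c=pickle.load(open("w2.pkl","rb")); im=c["img"]
hsv=cv2.cvtColor(im,cv2.COLOR_BGR2HSV)
s_=((hsv[...,0]>12)&(hsv[...,0]<32)&(hsv[...,1]>80)).astype(np.uint8); s_[260:]=0
ct=max(cv2.findContours(s_,cv2.RETR_EXTERNAL,cv2.CHAIN_APPROX_NONE)[0],key=len);e=cv2.fitEllipse(ct);print("tea",e,p2w(c,*e[0],14))
g=cv2.cvtColor(im,cv2.COLOR_BGR2GRAY); m=(g<105).astype(np.uint8); m[:97]=0;m[265:]=0;m[:,:325]=0;m[:,510:]=0
ct=max(cv2.findContours(m,cv2.RETR_EXTERNAL,cv2.CHAIN_APPROX_NONE)[0],key=len);e=cv2.fitEllipse(cv2.convexHull(ct));print("ring",e,p2w(c,*e[0],57))
print("holder",p2w(c,404,181,10))
W=p2w(c,*e[0],57)
for n,u,v in[("UR",478,143),("LR",458,242),("UL",370,132),("LL",358,225)]:
    d=p2w(c,u,v,55)-W;print(n,np.hypot(*d[:2]),np.degrees(np.arctan2(d[1],d[0])))
print("saucer circ",p2w(c,630,187,4))
print("mug rim",p2w(c,54,118,49),"foot/inner",p2w(c,65,120,4),"handle end",p2w(c,121,133,32),"handle root",p2w(c,90,128,32))
A=np.hstack([cv2.resize(im[70:170,5:135],None,fx=3,fy=3,interpolation=3),cv2.resize(im[90:190+80,325:505],None,fx=2.2,fy=2.2,interpolation=3)[:300]]) 
B=cv2.resize(im[95:270,330:505],None,fx=3,fy=3,interpolation=3); A=cv2.resize(im[70:170,5:135],None,fx=2,fy=2,interpolation=3)
o=np.zeros((525,790,3),np.uint8);o[:,:525]=B;o[:200,525:785]=A;cv2.imwrite("pics/c2.png",o)
E
```

```text
tea ((250.44082641601562, 197.69830322265625), (33.66084289550781, 35.804603576660156), 128.2838134765625) [492.4 261.2  14. ]
ring ((417.62200927734375, 183.7100830078125), (151.7406005859375, 162.71426391601562), 46.09926986694336) [511.2 111.3  57. ]
holder [508.6 112.1  10. ]
UR 58.50938342143361 -55.12735615852431
LR 65.41578226134193 -142.02825068110837
UL 59.17105895521746 44.910297010903676
LL 61.13327752973009 126.5780241592628
saucer circ [ 502.8 -113.2    4. ]
mug rim [563.6 415.3  49. ] foot/inner [564.2 435.5   4. ] handle end [552.  369.8  32. ] handle root [556.2 396.6  32. ]
```

View pics/c2.png

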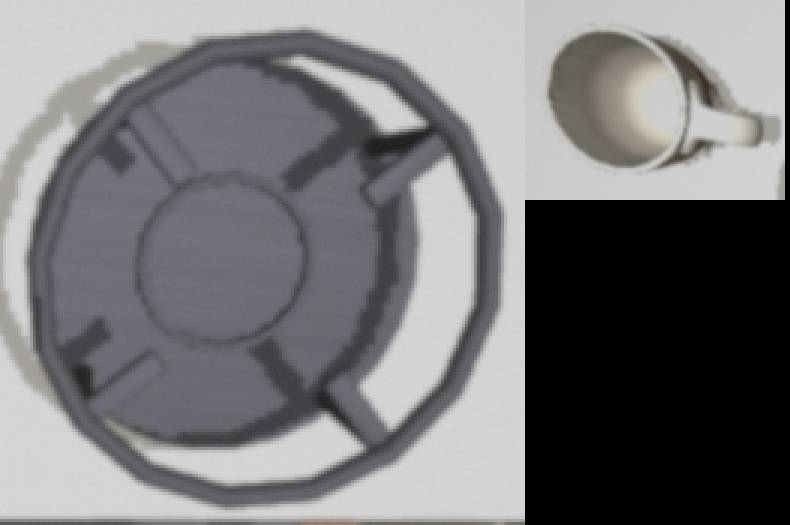

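```bash
python3 - <<'E'
from h import *
import pickle
st();cam("wrist");st();cam("wrist");st()
c=pickle.load(open("w2.pkl","rb"))
P={k:p2w(c,*v,55)[:2] for k,v in dict(URi=(455,159),URo=(476.7,142.7),LRi=(441.7,223.3),LRo=(455,241.7),ULi=(391.7,154.3),ULo=(376.7,131.7),LLi=(383.3,215.7),LLo=(361.7,229)).items()}
a=lambda d:np.degrees(np.arctan2(d[1],d[0]))
print(a(P["ULi"]-P["LRi"])-45,a(P["ULo"]-P["LRo"])-45,a(P["URi"]-P["LLi"])+45,a(P["URo"]-P["LLo"])+45)
print(sum(P[k] for k in("URi","LRi","ULi","LLi"))/4,sum(P[k] for k in("URo","LRo","ULo","LLo"))/4)
E
```

```text
t 2.80 tcp [479.8 194.7 250.2] yaw 0.1 tool z [-0.  0. -1.] F [-0.4 -0.4  0.5] w 84.8 g 0.0
t 2.85 tcp [480.  193.  250.1] yaw -0.0 tool z [-0. -0. -1.] F [-0.6  0.7 -0.2] w 85.2 g 0.0
t 2.90 tcp [480.3 192.1 250.1] yaw -0.1 tool z [-0. -0. -1.] F [-0.4 -0.2  1.1] w 85.0 g 0.0
-6.2548109521990085 -6.691639727159206 -4.897027583405283 -6.483586661638718
[506.7 110.2] [507.3 110.7]
```

```bash
cat >> h.py <<'E'
def tea(c):
    hsv=cv2.cvtColor(c["img"],cv2.COLOR_BGR2HSV)
    s=((hsv[...,0]>12)&(hsv[...,0]<32)&(hsv[...,1]>80)).astype(np.uint8); s[260:]=0
    e=cv2.fitEllipse(max(cv2.findContours(s,0,1)[0],key=len)); return e,p2w(c,*e[0],14)
def ring(c):
    m=(cv2.cvtColor(c["img"],cv2.COLOR_BGR2GRAY)<105).astype(np.uint8); m[:97]=0;m[265:]=0;m[:,:325]=0;m[:,510:]=0
    e=cv2.fitEllipse(cv2.convexHull(max(cv2.findContours(m,0,1)[0],key=len)));return e,p2w(c,*e[0],57)
E
python3 - <<'E'
from h import *
import pickle
st();c=cam("wrist");pickle.dump(c,open("w3.pkl","wb"));cv2.imwrite("pics/w3.png",c["img"])
print(tea(c),ring(c))
a=pickle.load(open("w2.pkl","rb"))["img"]
print(cv2.phaseCorrelate(*[cv2.cvtColor(x,6).astype(np.float32)[60:260] for x in(a,c["img"])]))
st()
E
```

```text
t 2.90 tcp [480.3 192.1 250.1] yaw -0.1 tool z [-0. -0. -1.] F [-0.4 -0.2  1.1] w 85.0 g 0.0
(((244.09799194335938, 198.9660186767578), (33.82534408569336, 35.60249328613281), 130.4611358642578), array([492.3, 261.1,  14. ])) (((410.3880615234375, 184.38296508789062), (151.63905334472656, 162.2260284423828), 44.90645217895508), array([511. , 111.2,  57. ]))
((-7.139428878572062, 0.41853867877534867), 0.8338627376556397)
t 2.95 tcp [480.4 191.6 250.2] yaw -0.2 tool z [-0. -0. -1.] F [ 0.7  0.5 -0.6] w 84.9 g 0.0
```

>>> jog_arm([
  [[64, 6, -35, 0, 0, 0, 0], [64, 6, -34.5, 0, 0, 0, 0.105], [64, 0, 0, 38, 0, 0, 0], [64, 0, 0, 38, 0, 0, 0], [64, 0, 0, 38, 0, 0, 0]],
])

```text
t: 3.37
eef_pos: [493.5, 261.2, 135.8]
orientation: [[0.994, -0.108, 0.002], [-0.108, -0.994, 0.0], [0.002, -0.0, -1.0]]
force: [0.4, 0.0, 0.2]
grip_width: 64.0
grasp_force: 0.0
```

>>> jog_arm([
  [[64, 0, 0, 36, 0, 0, 0], [64, 0, 0, 30, 0, 0, 0], [64, 0, 0, 10, 0, 0, 0], [64, 0, 0, 0, 0, 0, 0], [64, 0, 0, 0, 0, 0, 0]],
])

```text
t: 3.78
eef_pos: [493.4, 261.7, 61.4]
orientation: [[0.994, -0.108, 0.001], [-0.108, -0.994, 0.0], [0.001, -0.0, -1.0]]
force: [0.6, 0.4, 0.4]
grip_width: 63.9
grasp_force: 0.0
```

```bash
python3 - <<'E'
from h import *
import pickle
st();c=cam("wrist");st()
hsv=cv2.cvtColor(c["img"],cv2.COLOR_BGR2HSV)
s=((hsv[...,0]>12)&(hsv[...,0]<32)&(hsv[...,1]>80)).astype(np.uint8);s[:240]=0;s[:,:230]=0;s[:,410:]=0
e=cv2.fitEllipse(max(cv2.findContours(s,0,1)[0],key=len)); print(e,p2w(c,*e[0],14))
E
```

```text
t 3.78 tcp [493.4 261.7  61.4] yaw -6.2 tool z [ 0.  0. -1.] F [0.6 0.4 0.4] w 63.9 g 0.0
t 3.83 tcp [494.3 262.3  62.6] yaw -6.2 tool z [ 0.  0. -1.] F [-0.2  0.6  0.4] w 64.4 g 0.0
((294.1059875488281, 407.5917663574219), (14.35842514038086, 149.3055419921875), 84.67859649658203) [422.1 280.6  14. ]
```

>>> jog_arm([
  [[60, 0, 0, 25, 0, 0, 0], [60, 0, 0, 10.5, 0, 0, 0], [60, 0, 0, 0, 0, 0, 0], [34, 0, 0, 0, 0, 0, 0], [34, 0, 0, 0, 0, 0, 0]],
], force=30)

```text
t: 4.25
eef_pos: [493.3, 262.9, 26.3]
orientation: [[0.994, -0.106, 0.002], [-0.106, -0.994, 0.001], [0.002, -0.001, -1.0]]
force: [-0.3, -1.1, -0.9]
grip_width: 36.8
grasp_force: 0.2
```

>>> jog_arm([
  [[30, 0, 0, 0, 0, 0, 0], [30, 0, 0, 0, 0, 0, 0], [30, 0, 0, 0, 0, 0, 0], [30, 0, 0, 0, 0, 0, 0], [30, 0, 0, 0, 0, 0, 0]],
])

```text
t: 4.67
eef_pos: [493.5, 262.9, 26.5]
orientation: [[0.994, -0.106, 0.003], [-0.106, -0.994, 0.001], [0.002, -0.001, -1.0]]
force: [-0.9, -1.8, 7.2]
grip_width: 35.0
grasp_force: 30.5
```

>>> jog_arm([
  [[30, 0, 0, -15, 0, 0, 0], [30, 0, 0, -30, 0, 0, 0], [30, 0, 0, -35, 0, 0, 0], [30, 0, 0, 0, 0, 0, 0], [30, 0, 0, 0, 0, 0, 0]],
])

```text
t: 5.08
eef_pos: [494.5, 263.3, 107.9]
orientation: [[0.994, -0.106, 0.006], [-0.106, -0.994, 0.002], [0.006, -0.002, -1.0]]
force: [0.6, 0.8, 0.2]
grip_width: 35.1
grasp_force: 30.1
```

```bash
python3 - <<'E'
from h import *
import pickle
st();c=cam("wrist");st();cv2.imwrite("pics/w4.png",c["img"]);pickle.dump(c,open("w4.pkl","wb"))
E
```

```text
t 5.08 tcp [494.5 263.3 107.9] yaw -6.1 tool z [ 0.  0. -1.] F [0.6 0.8 0.2] w 35.1 g 30.1
t 5.13 tcp [492.9 262.9 105.7] yaw -6.1 tool z [ 0.  0. -1.] F [ 0.  -0.3 -0.8] w 34.7 g 30.1
```

View pics/w4.png

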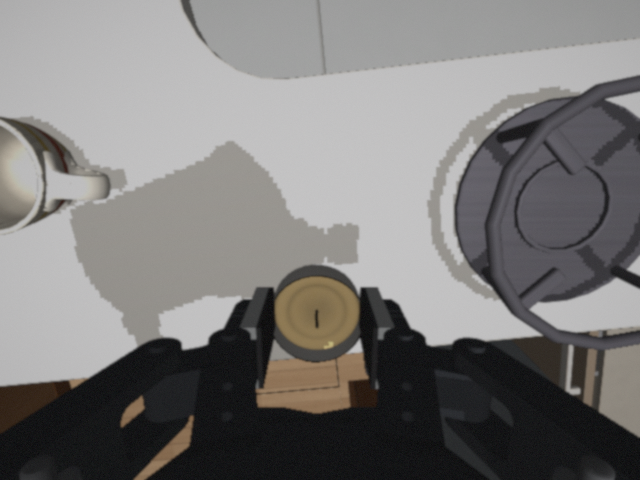

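```bash
python3 - <<'E'
from h import *
import pickle
st();c=cam("wrist");st();pickle.dump(c,open("w5.pkl","wb"))
a=pickle.load(open("w4.pkl","rb"))
s=cv2.phaseCorrelate(*[cv2.cvtColor(x,6).astype(np.float32)[60:250,:] for x in(a["img"],c["img"])])[0];print(s)
for z in(6,10):print(p2w(a,561.5,205,z),p2w(c,561.5+s[0],205+s[1],z))
E
```

```text
t 5.13 tcp [492.9 262.9 105.7] yaw -6.1 tool z [ 0.  0. -1.] F [ 0.  -0.3 -0.8] w 34.7 g 30.1
t 5.18 tcp [491.8 262.6 104.4] yaw -6.1 tool z [-0. -0. -1.] F [ 0.3  0.7 -0.1] w 35.0 g 30.1
(-0.8316862663510847, -0.7584407941090348)
[507.9 110.3   6. ] [506.9 111.5   6. ]
[508.8 112.8  10. ] [507.8 114.   10. ]
```

>>> jog_arm([
  [[30, 8, 37, 0, 0, 0, 0], [30, 8, 37, 0, 0, 0, 0], [30, 8, 37, 0, 0, 0, 0], [30, 8, 37, 0, 0, 0, 0], [30, 0, 0, 0, 0, 0, 0]],
])

```text
t: 5.6
eef_pos: [508.2, 106.7, 103.3]
orientation: [[0.994, -0.111, -0.002], [-0.111, -0.994, -0.002], [-0.002, 0.002, -1.0]]
force: [-0.7, 0.5, 0.1]
grip_width: 34.7
grasp_force: 30.1
```

```bash
python3 - <<'E'
from h import *
for i in range(4): c=cam("wrist");st()
cv2.imwrite("pics/w6.png",c["img"])
E
```

```text
t 5.65 tcp [507.8 109.3 103.3] yaw -6.4 tool z [-0. -0. -1.] F [-0.3 -0.4 -0.4] w 35.0 g 30.1
t 5.70 tcp [507.5 111.  103.4] yaw -6.3 tool z [-0.  0. -1.] F [ 0.2 -0.6 -1.1] w 34.6 g 30.1
t 5.75 tcp [507.5 112.1 103.5] yaw -6.2 tool z [-0.  0. -1.] F [ 0.3 -0.8  0.3] w 34.4 g 30.1
t 5.80 tcp [507.5 112.8 103.7] yaw -6.1 tool z [-0.  0. -1.] F [ 0.9  0.  -0.3] w 34.9 g 30.1
```

View pics/w6.png

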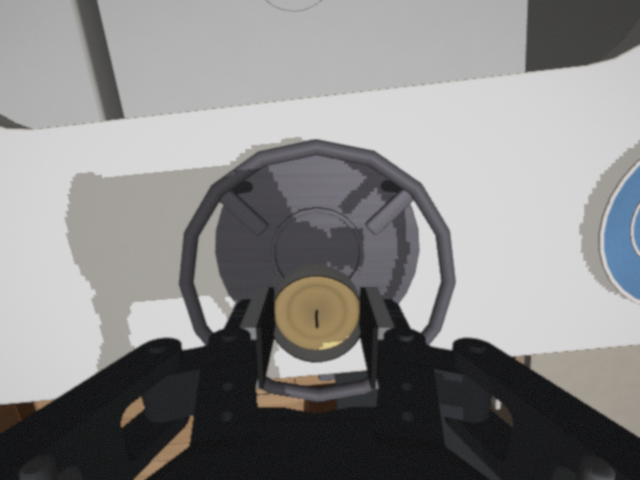

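>>> jog_arm([
  [[30, 1, 0, 25, 0, 0, 0], [30, 0, 0, 25, 0, 0, 0], [30, 0, 0, 15, 0, 0, 0], [30, 0, 0, 4, 0, 0, 0], [30, 0, 0, 0, 0, 0, 0]],
])

```text
t: 6.22
eef_pos: [507.8, 113.3, 34.4]
orientation: [[0.995, -0.104, -0.004], [-0.104, -0.995, 0.0], [-0.004, 0.0, -1.0]]
force: [0.4, 0.2, 0.1]
grip_width: 34.9
grasp_force: 30.1
```

>>> jog_arm([
  [[30, 0, 0, 2, 0, 0, 0], [30, 0, 0, 1, 0, 0, 0], [30, 0, 0, 1, 0, 0, 0], [30, 0, 0, 0, 0, 0, 0], [30, 0, 0, 0, 0, 0, 0]],
])

```text
t: 6.63
eef_pos: [510.1, 112.0, 32.5]
orientation: [[0.994, -0.106, 0.002], [-0.106, -0.994, 0.0], [0.002, -0.0, -1.0]]
force: [-0.1, 0.3, 1.4]
grip_width: 35.1
grasp_force: 30.3
```

>>> jog_arm([
  [[30, 0, 0, 0.7, 0, 0, 0], [30, 0, 0, 0, 0, 0, 0], [30, 0, 0, 0, 0, 0, 0], [38, 0, 0, 0, 0, 0, 0], [42, 0, 0, 0, 0, 0, 0]],
])

```text
t: 7.05
eef_pos: [509.6, 111.9, 31.3]
orientation: [[0.994, -0.106, 0.0], [-0.106, -0.994, -0.0], [0.0, 0.0, -1.0]]
force: [0.9, -0.5, -0.7]
grip_width: 42.2
grasp_force: 0.0
```

>>> jog_arm([
  [[48, 0, 0, 0, 0, 0, 0], [48, 0, 0, 0, 0, 0, 0], [48, 0, 0, -15, 0, 0, 0], [48, 0, 0, -30, 0, 0, 0], [48, 0, 0, -35, 0, 0, 0]],
])

```text
t: 7.47
eef_pos: [507.2, 111.9, 109.7]
orientation: [[0.994, -0.106, -0.006], [-0.106, -0.994, 0.0], [-0.006, 0.001, -1.0]]
force: [0.3, 0.8, 0.6]
grip_width: 48.1
grasp_force: 0.0
```

>>> jog_arm([
  [[60, 0, 0, -35, 0, 0, 0], [85, 0, 0, -35, 0, 0, 0], [85, 0, 0, -30, 0, 0, 0], [85, 0, 0, 0, 0, 0, 0], [85, 0, 0, 0, 0, 0, 0]],
])

```text
t: 7.88
eef_pos: [510.7, 111.9, 213.2]
orientation: [[0.994, -0.106, 0.005], [-0.106, -0.994, -0.0], [0.005, -0.0, -1.0]]
force: [-0.5, 0.1, -0.1]
grip_width: 85.0
grasp_force: 0.0
```

```bash
python3 - <<'E'
from h import *
import pickle
c=cam("wrist");st();c=cam("wrist");pickle.dump(c,open("w7.pkl","wb"))
cv2.imwrite("pics/w7.png",c["img"]);st();print(tea(c))
E
```

```text
t 7.93 tcp [509.4 111.9 211. ] yaw -6.1 tool z [ 0. -0. -1.] F [-0.3  0.3 -0.6] w 84.9 g 0.0
t 7.98 tcp [508.6 111.9 209.8] yaw -6.1 tool z [-0.  0. -1.] F [-0.5 -0.5 -0.7] w 85.0 g 0.0
(((316.3902587890625, 220.65419006347656), (38.79683303833008, 39.91956329345703), 95.48959350585938), array([508.2, 111.1,  14. ]))
```

View pics/w7.png

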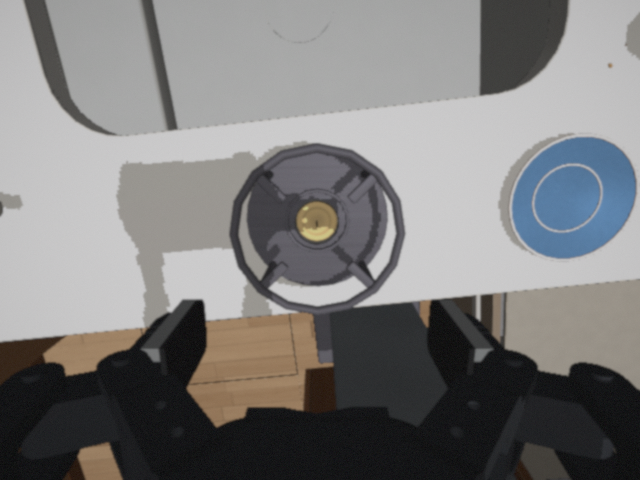

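>>> jog_arm([
  [[60, 2.6, 40, -2, 0, 0, 0], [60, 2.6, 40, -2, 0, 0, 0], [60, 2.6, 40, -2, 0, 0, 0], [60, 2.6, 40, -2, 0, 0, 0], [60, 2.6, 40, -2, 0, 0, 0]],
])

```text
t: 8.4
eef_pos: [499.6, -89.5, 218.9]
orientation: [[0.994, -0.106, -0.004], [-0.106, -0.994, 0.002], [-0.004, -0.001, -1.0]]
force: [0.6, 0.2, -0.3]
grip_width: 60.0
grasp_force: 0.0
```

>>> jog_arm([
  [[60, 2.6, 40, -2, 0, 0, 0], [60, 2.6, 40, -2, 0, 0, 0], [60, 2.6, 40, -2, 0, 0, 0], [60, 2.6, 40, -2, 0, 0, 0], [60, 2.6, 40, -2, 0, 0, 0]],
])

```text
t: 8.82
eef_pos: [491.5, -289.8, 228.6]
orientation: [[0.994, -0.106, -0.003], [-0.106, -0.994, 0.003], [-0.003, -0.003, -1.0]]
force: [-0.0, 0.6, 0.6]
grip_width: 59.8
grasp_force: 0.0
```

>>> jog_arm([
  [[60, 2.6, 40, 0, 0, 0, 0], [60, 2.6, 40, 0, 0, 0, 0], [60, 2.6, 39, 0, 0, 0, 0], [60, 0, 0, 0, 0, 0, 0], [60, 0, 0, 0, 0, 0, 0]],
])

```text
t: 9.23
eef_pos: [486.6, -408.7, 227.9]
orientation: [[0.994, -0.109, -0.003], [-0.109, -0.994, 0.004], [-0.004, -0.004, -1.0]]
force: [-0.5, 1.2, -0.3]
grip_width: 59.7
grasp_force: 0.0
```

```bash
python3 - <<'E'
from h import *
import pickle
a=pickle.load(open("w7.pkl","rb"));print("warmer",p2w(a,318,227.5,58),p2w(a,316.4,220.7,20))
for i in range(5):c=cam("wrist");st()
pickle.dump(c,open("w8.pkl","wb"))
cv2.imwrite("pics/w8.png",(255*(c["img"]/255.)**.5).astype(np.uint8))
E
```

```text
warmer [512.1 109.4  58. ] [509.5 110.9  20. ]
t 9.28 tcp [ 487.1 -407.2  228.4] yaw -6.2 tool z [-0.  0. -1.] F [ 0.1  0.5 -0.6] w 59.8 g 0.0
t 9.33 tcp [ 487.6 -406.5  229.1] yaw -6.1 tool z [-0.  0. -1.] F [-0.2  0.4 -0.2] w 60.2 g 0.0
t 9.38 tcp [ 487.9 -406.1  229.7] yaw -6.0 tool z [-0.  0. -1.] F [-0.2 -0.1 -0.2] w 60.1 g 0.0
t 9.43 tcp [ 488.2 -406.   230.2] yaw -6.0 tool z [-0.  0. -1.] F [ 1.1  0.1 -0. ] w 60.1 g 0.0
t 9.48 tcp [ 488.3 -406.1  230.7] yaw -6.0 tool z [-0.  0. -1.] F [ 0.8 -0.5 -0.6] w 60.0 g 0.0
```

View pics/w8.png

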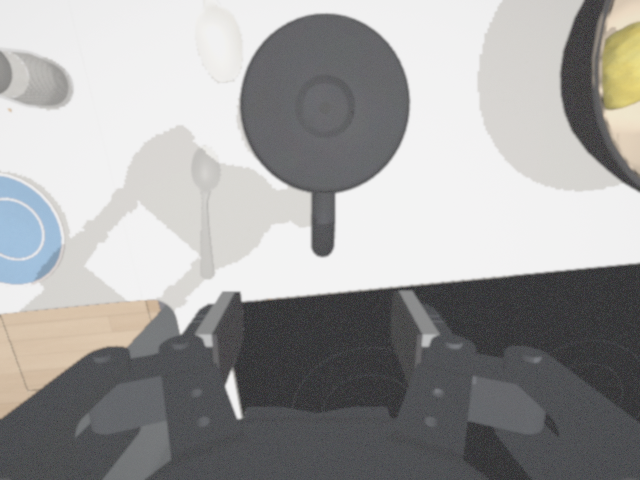

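>>> jog_arm([
  [[60, -1, 5, 30, 0, 0, 0], [60, 0, 0, 30, 0, 0, 0], [60, 0, 0, 30, 0, 0, 0], [60, 0, 0, 25, 0, 0, 0], [60, 0, 0, 15, 0, 0, 0]],
])

```text
t: 9.9
eef_pos: [485.6, -409.8, 97.7]
orientation: [[0.995, -0.104, -0.003], [-0.104, -0.995, 0.004], [-0.003, -0.003, -1.0]]
force: [0.5, 0.4, -0.4]
grip_width: 60.2
grasp_force: 0.0
```

>>> jog_arm([
  [[60, 0, 0, 6, 0, 0, 0], [60, 0, 0, 0, 0, 0, 0], [20, 0, 0, 0, 0, 0, 0], [10, 0, 0, 0, 0, 0, 0], [5, 0, 0, 0, 0, 0, 0]],
], force=100)

```text
t: 10.32
eef_pos: [487.4, -413.4, 97.1]
orientation: [[0.994, -0.106, 0.002], [-0.106, -0.994, -0.003], [0.002, 0.002, -1.0]]
force: [0.1, 0.3, -0.7]
grip_width: 24.3
grasp_force: 0.0
```

>>> jog_arm([
  [[5, 0, 0, 0, 0, 0, 0], [5, 0, 0, 0, 0, 0, 0], [5, 0, 0, 0, 0, 0, 0], [5, 0, 0, 0, 0, 0, 0], [5, 0, 0, 0, 0, 0, 0]],
])

```text
t: 10.73
eef_pos: [487.3, -413.1, 97.0]
orientation: [[0.994, -0.106, 0.002], [-0.106, -0.994, -0.002], [0.002, 0.001, -1.0]]
force: [-0.5, 2.8, 7.6]
grip_width: 15.0
grasp_force: 97.8
```

```bash
python3 - <<'E'
from h import *
st();print(r.get_obs()["wrist_torque"])
E
```

```text
t 10.73 tcp [ 487.3 -413.1   97. ] yaw -6.1 tool z [ 0. -0. -1.] F [-0.5  2.8  7.6] w 15.0 g 97.8
[ 0.3 -0.   0.1]
```

>>> jog_arm([
  [[5, 0, 0, 0, 0, 0, 0], [5, 0, 0, -2, 0, 0, 0], [5, 0, 0, -3, 0, 0, 0], [5, 0, 0, -5, 0, 0, 0], [5, 0, 0, -5, 0, 0, 0]],
], force=115)

```text
t: 11.15
eef_pos: [485.9, -412.0, 109.5]
orientation: [[0.994, -0.106, -0.002], [-0.106, -0.994, 0.002], [-0.002, -0.001, -1.0]]
force: [-0.1, -0.3, -2.7]
grip_width: 14.8
grasp_force: 112.0
```

```bash
python3 - <<'E'
from h import *
import pickle
for i in range(3):c=cam("wrist");st()
print(r.get_obs()["wrist_torque"]);pickle.dump(c,open("w9.pkl","wb"))
t=cam("scene");cv2.imwrite("pics/s9.png",np.hstack([c["img"][:,100:480],cv2.resize(t["img"][150:270,420:525],(420,480),interpolation=3)]))
E
```

```text
t 11.20 tcp [ 486.5 -412.8  111.1] yaw -6.1 tool z [ 0. -0. -1.] F [-0.1 -0.1 -2.6] w 15.1 g 112.0
t 11.25 tcp [ 486.8 -413.   111. ] yaw -6.1 tool z [ 0. -0. -1.] F [ 0.3 -0.  -2.6] w 14.9 g 112.0
t 11.30 tcp [ 486.6 -412.9  110.6] yaw -6.1 tool z [ 0. -0. -1.] F [ 0.2  0.  -3. ] w 15.0 g 112.1
[0.  0.3 0. ]
```

View pics/s9.png

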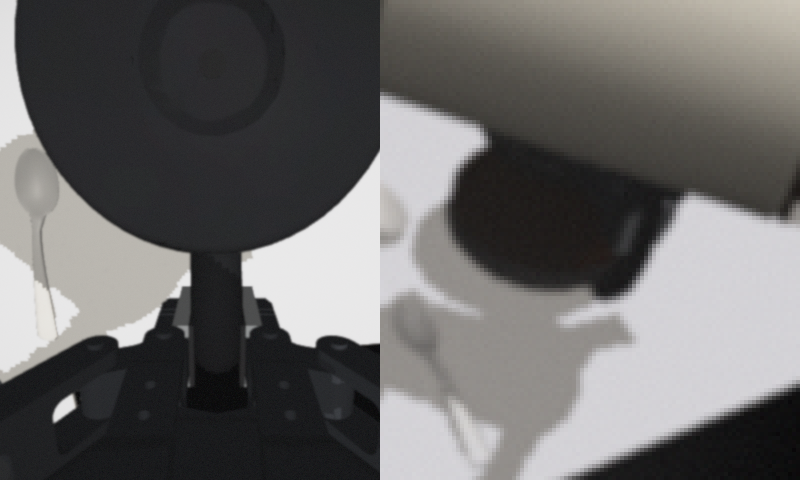

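>>> jog_arm([
  [[5, 0, 0, -10, 0, 0, 0], [5, 0, 0, -25, 0, 0, 0], [5, 0, 0, -30, 0, 0, 0], [5, 0, 0, -25, 0, 0, 0], [5, 0, 0, -10, 0, 0, 0]],
])

```text
t: 11.77
eef_pos: [487.9, -414.2, 215.5]
orientation: [[0.994, -0.106, 0.005], [-0.106, -0.994, -0.006], [0.005, 0.005, -1.0]]
force: [-0.1, -1.3, -2.1]
grip_width: 14.7
grasp_force: 112.6
```

>>> jog_arm([
  [[5, -2, -10, 0, 0, 0, 0], [5, -5, -20, 0, 0, 0, 0], [5, -6.8, -30, 0, 0, 0, 0], [5, -6.8, -30, 0, 0, 0, 0], [5, -6.8, -30, 0, 0, 0, 0]],
])

```text
t: 12.18
eef_pos: [470.4, -287.4, 207.3]
orientation: [[0.994, -0.106, -0.003], [-0.106, -0.994, 0.004], [-0.004, -0.003, -1.0]]
force: [0.1, 0.8, -3.0]
grip_width: 14.7
grasp_force: 112.5
```

>>> jog_arm([
  [[5, -6.8, -30, 0, 0, 0, 0], [5, -6.8, -30, 0, 0, 0, 0], [5, -6.8, -30, 0, 0, 0, 0], [5, -6.8, -30, 0, 0, 0, 0], [5, -6.8, -30, 0, 0, 0, 0]],
])

```text
t: 12.6
eef_pos: [452.1, -134.8, 207.7]
orientation: [[0.994, -0.106, -0.004], [-0.106, -0.994, 0.003], [-0.004, -0.002, -1.0]]
force: [0.1, -0.5, -3.6]
grip_width: 15.2
grasp_force: 112.5
```

>>> jog_arm([
  [[5, -6.8, -30, 0, 0, 0, 0], [5, -6.8, -30, 0, 0, 0, 0], [5, -6.8, -30, 0, 0, 0, 0], [5, -6.8, -30, 0, 0, 0, 0], [5, -6.8, -30, 0, 0, 0, 0]],
])

```text
t: 13.02
eef_pos: [433.8, 17.5, 207.8]
orientation: [[0.994, -0.106, -0.004], [-0.106, -0.994, 0.001], [-0.004, -0.001, -1.0]]
force: [0.8, 0.1, -4.4]
grip_width: 14.7
grasp_force: 112.5
```

>>> jog_arm([
  [[5, -6.8, -30, 0, 0, 0, 0], [5, -6.8, -30, 0, 0, 0, 0], [5, -6, -25, 0, 0, 0, 0], [5, -3.5, -13, 0, 0, 0, 0], [5, -1.5, -5.5, 0, 0, 0, 0]],
])

```text
t: 13.43
eef_pos: [420.2, 123.0, 207.9]
orientation: [[0.995, -0.103, -0.004], [-0.103, -0.995, 0.001], [-0.004, -0.001, -1.0]]
force: [-0.3, -0.7, -3.5]
grip_width: 14.8
grasp_force: 112.6
```

>>> jog_arm([
  [[5, 0, 0, 0, 0, 0, 0], [5, 0, 0, 0, 0, 0, 0], [5, 0, 0, 0, 0, 0, 0], [5, 0, 0, 0, 0, 0, 0], [5, 0, 0, 0, 0, 0, 0]],
])

```text
t: 13.85
eef_pos: [422.8, 119.9, 210.0]
orientation: [[0.994, -0.108, -0.0], [-0.108, -0.994, -0.0], [-0.0, 0.0, -1.0]]
force: [-0.3, -0.4, -3.0]
grip_width: 15.0
grasp_force: 112.6
```

```bash
python3 - <<'E'
from h import *
st();c=cam("wrist");t=cam("top");st();s=cam("scene")
cv2.imwrite("pics/s10.png",np.hstack([c["img"][:,100:500],cv2.resize(s["img"][180:360,200:350],(400,480),interpolation=3)]))
A=p2w(t,0,0,0)
E
```

```text
t 13.85 tcp [422.8 119.9 210. ] yaw -6.2 tool z [-0. -0. -1.] F [-0.3 -0.4 -3. ] w 15.0 g 112.6
t 13.95 tcp [422.8 120.2 210.1] yaw -6.1 tool z [ 0. -0. -1.] F [ 0.7 -0.4 -2.5] w 15.1 g 112.6
```

View pics/s10.png

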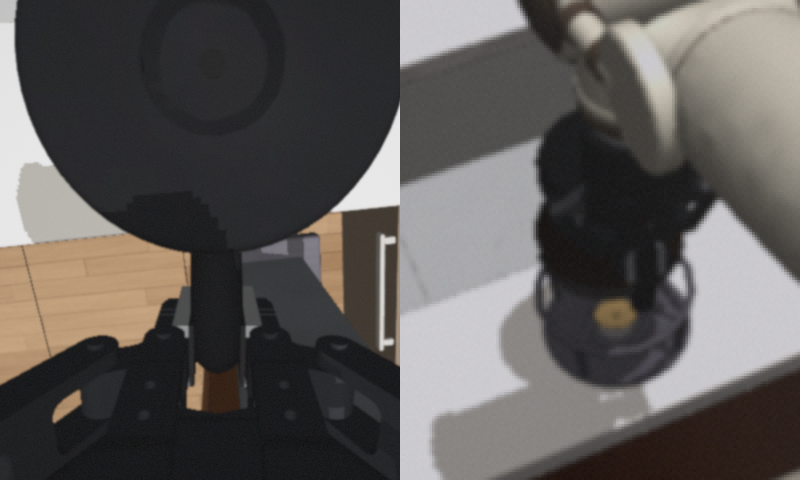

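>>> jog_arm([
  [[5, 0, 0, 10, 0, 0, 0], [5, 0, 0, 17, 0, 0, 0], [5, 0, 0, 15, 0, 0, 0], [5, 0, 0, 7, 0, 0, 0], [5, 0, 0, 3, 0, 0, 0]],
])

```text
t: 14.42
eef_pos: [421.4, 120.7, 156.2]
orientation: [[0.994, -0.106, -0.004], [-0.106, -0.994, -0.0], [-0.003, 0.0, -1.0]]
force: [-1.0, -0.6, -4.0]
grip_width: 14.9
grasp_force: 112.6
```

>>> jog_arm([
  [[5, 0, 0, 2, 0, 0, 0], [5, 0, 0, 1.5, 0, 0, 0], [5, 0, 0, 1, 0, 0, 0], [5, 0, 0, 0, 0, 0, 0], [5, 0, 0, 0, 0, 0, 0]],
])

```text
t: 14.83
eef_pos: [423.1, 120.7, 154.1]
orientation: [[0.994, -0.106, 0.001], [-0.106, -0.994, 0.0], [0.001, -0.0, -1.0]]
force: [-0.3, -0.7, -4.1]
grip_width: 14.8
grasp_force: 112.6
```

>>> jog_arm([
  [[5, 0, 0, 0.8, 0, 0, 0], [5, 0, 0, 0.8, 0, 0, 0], [5, 0, 0, 0, 0, 0, 0], [5, 0, 0, 0, 0, 0, 0], [5, 0, 0, 0, 0, 0, 0]],
])

```text
t: 15.25
eef_pos: [422.9, 120.7, 152.4]
orientation: [[0.994, -0.106, 0.001], [-0.106, -0.994, 0.0], [0.001, -0.0, -1.0]]
force: [-0.9, 0.2, -0.5]
grip_width: 15.2
grasp_force: 113.3
```

```bash
python3 - <<'E'
from h import *
st();print(r.get_obs()["wrist_torque"])
E
```

```text
t 15.25 tcp [422.9 120.7 152.4] yaw -6.1 tool z [ 0.  0. -1.] F [-0.9  0.2 -0.5] w 15.2 g 113.3
[-0.1  0.2 -0. ]
```

>>> jog_arm([
  [[5, 0, 0, 0.8, 0, 0, 0], [5, 0, 0, 0, 0, 0, 0], [5, 0, 0, 0, 0, 0, 0], [5, 0, 0, 0, 0, 0, 0], [5, 0, 0, 0, 0, 0, 0]],
])

```text
t: 15.67
eef_pos: [422.9, 120.9, 152.2]
orientation: [[0.994, -0.106, 0.001], [-0.106, -0.994, 0.0], [0.0, -0.0, -1.0]]
force: [-4.2, 1.5, 5.7]
grip_width: 15.0
grasp_force: 114.2
```

```bash
python3 - <<'E'
from h import *
import pickle
st();print(r.get_obs()["wrist_torque"]);s=cam("scene");c=cam("wrist")
cv2.imwrite("pics/s11.png",np.hstack([c["img"][:,100:500],cv2.resize(s["img"][200:360,215:348],(400,480),interpolation=3)]))
E
```

```text
t 15.67 tcp [422.9 120.9 152.2] yaw -6.1 tool z [ 0.  0. -1.] F [-4.2  1.5  5.7] w 15.0 g 114.2
[0.  0.6 0. ]
```

View pics/s11.png

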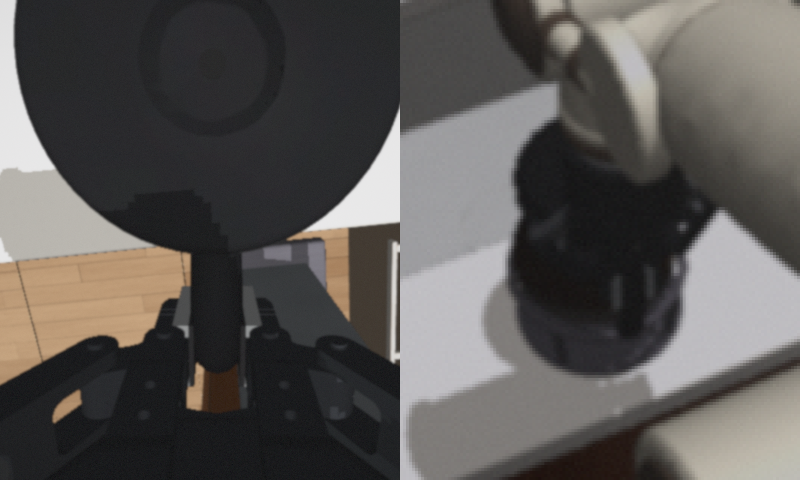

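>>> jog_arm([
  [[14, 0, 0, 0, 0, 0, 0], [20, 0, 0, 0, 0, 0, 0], [30, 0, 0, 0, 0, 0, 0], [40, 0, 0, 0, 0, 0, 0], [40, 0, 0, 0, 0, 0, 0]],
], force=25)

```text
t: 16.18
eef_pos: [422.9, 120.6, 151.3]
orientation: [[0.994, -0.106, 0.001], [-0.106, -0.994, -0.0], [0.001, -0.0, -1.0]]
force: [0.8, -0.3, 0.3]
grip_width: 39.8
grasp_force: 0.0
```

>>> jog_arm([
  [[45, 0, 0, 0, 0, 0, 0], [45, 0, 0, -8, 0, 0, 0], [45, 0, 0, -20, 0, 0, 0], [45, 0, 0, -30, 0, 0, 0], [45, 0, 0, -40, 0, 0, 0]],
])

```text
t: 16.6
eef_pos: [420.8, 120.7, 248.4]
orientation: [[0.994, -0.106, -0.005], [-0.106, -0.994, -0.0], [-0.005, 0.001, -1.0]]
force: [0.8, -0.1, 0.1]
grip_width: 45.0
grasp_force: 0.0
```

```bash
python3 - <<'E'
from h import *
import pickle
for i in range(5):c=cam("wrist");st()
pickle.dump(c,open("w12.pkl","wb"));cv2.imwrite("pics/w12.png",c["img"])
m=(c["img"].max(2)<75).astype(np.uint8)
n,l,s,ce=cv2.connectedComponentsWithStats(m)
k=l[60,316];print(s[k])
B=(l==k).astype(np.uint8)
for v in range(0,330,15):
    x=np.where(B[v])[0]; print(v,x.min() if len(x) else None,x.max() if len(x) else None,end=" | ")
E
```

```text
t 16.65 tcp [425.9 120.8 258.9] yaw -6.1 tool z [ 0.  0. -1.] F [ 2.8 -0.1  6.9] w 45.2 g 0.0
t 16.70 tcp [426.5 120.8 256.7] yaw -6.1 tool z [ 0.  0. -1.] F [ 0.7 -0.7  0.2] w 44.8 g 0.0
t 16.75 tcp [425.  120.7 253.5] yaw -6.1 tool z [ 0.  0. -1.] F [ 0.3  0.9 -0.4] w 44.8 g 0.0
t 16.80 tcp [423.6 120.7 251. ] yaw -6.1 tool z [ 0.  0. -1.] F [-0.3  0.2  0. ] w 45.1 g 0.0
t 16.85 tcp [422.7 120.7 249.4] yaw -6.1 tool z [ 0.  0. -1.] F [ 0.5 -0.5 -0.3] w 45.2 g 0.0
[     0      0    640    480 126008]
0 281 346 | 15 256 371 | 30 241 386 | 45 231 397 | 60 223 404 | 75 219 408 | 90 217 411 | 105 216 411 | 120 218 409 | 135 222 405 | 150 228 399 | 165 238 390 | 180 251 375 | 195 274 353 | 210 302 488 | 225 302 488 | 240 303 468 | 255 0 468 | 270 0 469 | 285 0 468 | 300 0 468 | 315 0 469 |
```

>>> jog_arm([
  [[85, 0, 0, 0, 0, 0, -0.119], [85, 0, 0, 0, 0, 0, -0.119], [85, 0, 0, 0, 0, 0, -0.119], [85, 0, 0, 0, 0, 0, -0.119], [85, 0, 0, 0, 0, 0, -0.119]],
])

```text
t: 17.27
eef_pos: [421.6, 120.7, 247.4]
orientation: [[0.88, 0.475, -0.004], [0.475, -0.88, -0.0], [-0.003, -0.002, -1.0]]
force: [-0.3, -0.0, -0.5]
grip_width: 84.8
grasp_force: 0.0
```

>>> jog_arm([
  [[85, 0, 0, 0, 0, 0, -0.119], [85, 0, 0, 0, 0, 0, -0.119], [85, 0, 0, 0, 0, 0, -0.119], [85, 0, 0, 0, 0, 0, -0.119], [85, 0, 0, 0, 0, 0, -0.119]],
])

```text
t: 17.68
eef_pos: [421.6, 120.7, 247.4]
orientation: [[0.463, 0.886, -0.004], [0.886, -0.463, 0.0], [-0.002, -0.003, -1.0]]
force: [0.7, 1.5, 0.2]
grip_width: 85.0
grasp_force: 0.0
```

>>> jog_arm([
  [[85, 0, 0, 0, 0, 0, -0.119], [85, 0, 0, 0, 0, 0, -0.119], [85, 35.5, 7.2, 0, 0, 0, 0], [85, 35.5, 7.2, 0, 0, 0, 0], [85, 35.5, 7.2, 0, 0, 0, 0]],
])

```text
t: 18.1
eef_pos: [469.4, 219.4, 247.4]
orientation: [[0.248, 0.969, -0.003], [0.969, -0.248, -0.001], [-0.001, -0.003, -1.0]]
force: [0.3, 0.1, 0.1]
grip_width: 85.1
grasp_force: 0.0
```

>>> jog_arm([
  [[85, 35.5, 7.2, 0, 0, 0, 0], [85, 35.5, 7.2, 0, 0, 0, 0], [85, 35.5, 7.2, 5, 0, 0, 0], [85, 35.5, 7.2, 10, 0, 0, 0], [85, 35.5, 7.2, 10, 0, 0, 0]],
])

```text
t: 18.52
eef_pos: [548.3, 383.2, 222.0]
orientation: [[0.246, 0.969, -0.002], [0.969, -0.246, -0.001], [-0.002, -0.002, -1.0]]
force: [0.0, 0.5, -0.0]
grip_width: 85.1
grasp_force: 0.0
```

>>> jog_arm([
  [[85, 35.5, 7.2, 10, 0, 0, 0], [85, 0, 0, 10, 0, 0, 0], [85, 0, 0, 0, 0, 0, 0], [85, 0, 0, 0, 0, 0, 0], [85, 0, 0, 0, 0, 0, 0]],
])

```text
t: 18.93
eef_pos: [564.0, 413.5, 204.5]
orientation: [[0.247, 0.969, -0.0], [0.969, -0.247, -0.0], [-0.0, -0.0, -1.0]]
force: [-0.4, 0.4, 1.5]
grip_width: 84.8
grasp_force: 0.0
```

```bash
python3 - <<'E'
from h import *
import pickle
for i in range(4):c=cam("wrist");st()
pickle.dump(c,open("w13.pkl","wb"));cv2.imwrite("pics/w13.png",c["img"])
print(r.get_obs()["qpos"]); print("TCP ground px",w2p(c,[563.6,415.3,49]),w2p(c,[552,368,32]))
im=c["img"];g=cv2.cvtColor(im,6)
hs=cv2.HoughCircles(cv2.medianBlur(g,3)[:290],cv2.HOUGH_GRADIENT,1.5,30,param1=80,param2=30,minRadius=25,maxRadius=70)
print(hs)
# handle profile below rim: print edges along rows
d=cv2.Canny(g,40,100)
for v in range(200,300,6):
    print(v,np.where(d[v,220:420])[0]+220)
E
```

```text
t 18.98 tcp [564.3 413.6 205.4] yaw 75.7 tool z [ 0.  0. -1.] F [-0.3  0.1 -0.2] w 85.2 g 0.0
t 19.03 tcp [564.5 413.6 205.8] yaw 75.7 tool z [ 0.  0. -1.] F [ 0.2 -0.   0.5] w 84.7 g 0.0
t 19.08 tcp [564.6 413.7 206. ] yaw 75.7 tool z [ 0.  0. -1.] F [ 1.   0.5 -0.1] w 85.2 g 0.0
t 19.13 tcp [564.6 413.8 205.8] yaw 75.7 tool z [ 0.  0. -1.] F [-0.7 -0.5 -0.6] w 84.7 g 0.0
[26.4 29.1 71.5 -0.  79.2 40.7]
TCP ground px [314.1 227. ] [314.8 278.3]
[[[311.2 221.2  34.2]
  [588.8 213.8  48.8]
  [633.8 233.2  69.1]
  [618.8 203.2  36.1]
  [231.8 132.8  37.3]]]
200 [230 241 242 243 282 283 292 293 330 338 339 343 345]
206 [233 234 235 236 278 279 285 286 287 332 342 343 347]
212 [276 282 289 333 344]
218 [264 265 272 276 282 290 333 345]
224 [259 272 276 284 292 293 330 331 346]
230 [254 273 277 287 297 298 299 305 306 311 312 313 314 315 316 317 323 324
 325 345]
236 [249 280 299 342 343]
242 [242 284 285 338 339]
248 [235 236 290 291 332 333]
254 [226 227 301 302 303 321 322 323]
260 []
266 []
272 []
278 []
284 []
290 [413 414]
296 [404 405]
```

```bash
python3 - <<'E'
from h import *
import pickle
c=pickle.load(open("w13.pkl","rb"));im=c["img"];g=cv2.GaussianBlur(cv2.cvtColor(im,6),(3,3),0).astype(int)
for v in range(252,300,5): print(v,g[v,270:356:4])
d=cv2.Canny(g.astype(np.uint8),8,20)
for v in range(250,300,4): print(v,np.where(d[v,255:370])[0]+255)
print(p2w(c,311,221,49))
E
```

```text
252 [165 166 166 166 165 162 153 118 131 148 158 158 147 129 123 157 162 165
 165 165 165 166]
257 [165 165 166 166 166 166 165 160 158 162 157 154 162 158 163 166 165 165
 165 165 165 165]
262 [165 165 165 165 165 165 165 165 156 165 165 166 161 162 165 166 165 165
 165 165 165 166]
267 [165 165 165 166 165 165 165 166 158 165 165 166 157 164 166 165 166 166
 166 166 165 165]
272 [166 165 165 165 165 165 165 165 157 164 165 166 155 164 165 165 165 165
 165 166 165 165]
277 [166 166 165 165 166 166 165 165 161 154 162 161 150 165 165 165 165 166
 165 165 165 166]
282 [165 166 165 166 165 165 165 165 165 165 163 163 165 165 165 165 165 165
 165 165 165 165]
287 [165 165 165 165 165 165 165 165 165 165 165 165 165 165 165 165 165 165
 165 165 165 165]
292 [165 165 165 165 164 165 165 165 165 166 165 165 165 165 165 165 165 165
 165 165 165 165]
297 [165 165 165 165 165 165 165 165 165 166 165 165 165 165 165 165 165 165
 165 165 165 165]
250 [293 294 298 325 326 329 330]
254 [300 301 302 321 322 323 324]
258 [299 300 303 304 319 320 322 323]
262 [301 304 318 321]
266 [302 304 318 321]
270 [302 304 318 320]
274 [302 305 318 320]
278 [303 304 309 310 311 312 313 314 319 320]
282 []
286 []
290 []
294 []
298 []
[562.5 420.5  49. ]
```

>>> jog_arm([
  [[85, 6, -3.7, 0, 0, 0, 0], [85, 0, 0, 35, 0, 0, 0], [85, 0, 0, 35, 0, 0, 0], [85, 0, 0, 35, 0, 0, 0], [85, 0, 0, 30, 0, 0, 0]],
], force=25)

```text
t: 19.55
eef_pos: [561.3, 421.2, 67.4]
orientation: [[0.246, 0.969, -0.001], [0.969, -0.246, -0.0], [-0.0, -0.001, -1.0]]
force: [-0.8, 0.5, 0.0]
grip_width: 85.0
grasp_force: 0.0
```

>>> jog_arm([
  [[85, 0, 0, 20, 0, 0, 0], [85, 0, 0, 10, 0, 0, 0], [85, 0, 0, 3, 0, 0, 0], [85, 0, 0, 0, 0, 0, 0], [70, 0, 0, 0, 0, 0, 0]],
])

```text
t: 19.97
eef_pos: [563.4, 421.9, 38.5]
orientation: [[0.246, 0.969, 0.003], [0.969, -0.246, 0.002], [0.002, 0.003, -1.0]]
force: [1.3, 0.0, 0.2]
grip_width: 75.4
grasp_force: 0.0
```

>>> jog_arm([
  [[62, 0, 0, 0, 0, 0, 0], [56, 0, 0, 0, 0, 0, 0], [50, 0, 0, 0, 0, 0, 0], [45, 0, 0, 0, 0, 0, 0], [45, 0, 0, 0, 0, 0, 0]],
])

```text
t: 20.38
eef_pos: [563.6, 421.9, 38.8]
orientation: [[0.246, 0.969, 0.004], [0.969, -0.246, 0.002], [0.003, 0.003, -1.0]]
force: [-0.7, 0.4, 6.8]
grip_width: 56.3
grasp_force: 26.5
```

>>> jog_arm([
  [[45, 0, 0, 0, 0, 0, 0], [45, 0, 0, 0, 0, 0, 0], [45, 0, 0, -2, 0, 0, 0], [45, 0, 0, -4, 0, 0, 0], [45, 0, 0, -4, 0, 0, 0]],
])

```text
t: 20.8
eef_pos: [561.7, 420.9, 46.1]
orientation: [[0.247, 0.969, -0.001], [0.969, -0.247, -0.001], [-0.001, -0.001, -1.0]]
force: [-0.6, -0.6, -1.5]
grip_width: 56.5
grasp_force: 26.8
```

```bash
python3 - <<'E'
from h import *
import pickle
for i in range(3):c=cam("wrist");st()
o=r.get_obs();print(o["wrist_torque"])
pickle.dump(c,open("w14.pkl","wb"));cv2.imwrite("pics/w14.png",c["img"])
g=cv2.GaussianBlur(cv2.cvtColor(c["img"],6),(3,3),0)
d=cv2.Canny(g,30,80)
for v in range(180,420,12): print(v,np.where(d[v,180:460])[0]+180)
E
```

```text
t 20.85 tcp [562.3 421.3  47.2] yaw 75.7 tool z [ 0.  0. -1.] F [-0.6  0.7  0.3] w 56.6 g 26.8
t 20.90 tcp [562.5 421.3  47.1] yaw 75.7 tool z [ 0.  0. -1.] F [ 0.8  0.8 -1. ] w 56.5 g 26.8
t 20.95 tcp [562.3 421.2  46.6] yaw 75.7 tool z [ 0.  0. -1.] F [-0.2 -0.1 -1.6] w 57.0 g 26.8
[ 0. -0.  0.]
180 [227]
192 [226 443 444]
204 [195 200 201 202 203 222 223]
216 [458]
228 [456 457]
240 [458]
252 [297 298 299 300 333 334 335 454 455]
264 [181 186 219 220 221 222 223 224 273 274 310 311 312 313 314 315 316 317
 318 319 320 321 322 323 324 325 326 327 328 329 330 331 332 333 358 359
 360 405 406 407 408 410 411 441 442]
276 [190 203 204 205 206 228 261 270 271 272 286 287 351 352 353 367 368 369
 373 374 400 422 424]
288 [198 199 211 251 255 256 257 266 267 372 373 380 381 385]
300 [220 221 234 235 243 244 254 255 347 348 349 350 351 383 384 393 399 412
 413]
312 [201 202 212 213 228 229 237 246 293 294 295 370 371 391 399 404 405 420
 421 432]
324 [193 205 206 222 233 241 284 285 378 394 400 411 412 427 428 440]
336 [206 207 208 218 232 239 276 294 295 301 302 303 304 305 332 396 399 415
 425 426 427 454 455 456]
348 [233 238 348 349 350 395 399]
360 [234 241 393 397]
372 [235 239 246 247 388 389 399]
384 [231 247 248 255 256 380 403]
396 [232 258 259 269 270 345 346 347 348 349 350 365 366 401]
408 [236 247 284 285 286 287 288 344 345 346 347 348 349 386 387 397]
```

>>> jog_arm([
  [[45, 0, 0, -10, 0, 0, 0], [45, 0, 0, -25, 0, 0, 0], [45, 0, 0, -35, 0, 0, 0], [45, 0, 0, -40, 0, 0, 0], [45, 0, 0, -40, 0, 0, -0.083]],
])

```text
t: 21.37
eef_pos: [561.4, 420.7, 197.5]
orientation: [[0.165, 0.986, -0.002], [0.986, -0.165, -0.001], [-0.001, -0.001, -1.0]]
force: [0.9, -0.3, -0.9]
grip_width: 56.4
grasp_force: 27.0
```

>>> jog_arm([
  [[45, 0, 0, -35, 0, 0, -0.083], [45, 0, 0, -20, 0, 0, -0.083], [45, 0, 0, -8, 0, 0, 0], [45, -15, -2, 0, 0, 0, 0], [45, -28, -3, 0, 0, 0, 0]],
])

```text
t: 21.78
eef_pos: [556.4, 379.6, 258.8]
orientation: [[-0.0, 1.0, -0.0], [1.0, 0.0, 0.001], [0.001, -0.0, -1.0]]
force: [0.7, 0.7, -0.6]
grip_width: 56.8
grasp_force: 27.1
```

>>> jog_arm([
  [[45, -35, -4.25, 0, 0, 0, 0], [45, -35, -4.25, 0, 0, 0, 0], [45, -35, -4.25, 0, 0, 0, 0], [45, -35, -4.25, 0, 0, 0, 0], [45, -35, -4.25, 0, 0, 0, 0]],
])

```text
t: 22.2
eef_pos: [534.5, 201.5, 257.7]
orientation: [[0.002, 1.0, -0.003], [1.0, -0.002, -0.0], [-0.0, -0.003, -1.0]]
force: [-0.2, 0.1, -0.6]
grip_width: 56.3
grasp_force: 27.1
```

>>> jog_arm([
  [[45, -35, -4.25, 0, 0, 0, 0], [45, -35, -4.25, 0, 0, 0, 0], [45, -35, -4.25, 0, 0, 0, 0], [45, -35, -4.25, 0, 0, 0, 0], [45, -35, -4.25, 0, 0, 0, 0]],
])

```text
t: 22.62
eef_pos: [513.3, 26.7, 257.9]
orientation: [[0.002, 1.0, -0.002], [1.0, -0.002, 0.0], [0.0, -0.002, -1.0]]
force: [0.6, 0.1, -0.7]
grip_width: 56.6
grasp_force: 27.1
```

>>> jog_arm([
  [[45, -35, -4.25, 0, 0, 0, 0], [45, -35, -4.25, 0, 0, 0, 0], [45, -20, -2, 0, 0, 0, 0], [45, -8, -1.3, 0, 0, 0, 0], [45, 0, 0, 0, 0, 0, 0]],
])

```text
t: 23.03
eef_pos: [502.0, -71.1, 258.1]
orientation: [[0.004, 1.0, -0.002], [1.0, -0.004, 0.001], [0.001, -0.002, -1.0]]
force: [0.8, 0.0, -0.8]
grip_width: 56.3
grasp_force: 27.0
```

```bash
python3 - <<'E'
from h import *
import pickle
for i in range(5):c=cam("wrist");st()
pickle.dump(c,open("w15.pkl","wb"));cv2.imwrite("pics/w15.png",c["img"])
for n in("w7","w8","w15"):
    c=pickle.load(open(n+".pkl","rb"))
    hsv=cv2.cvtColor(c["img"],cv2.COLOR_BGR2HSV)
    s=((hsv[...,0]>95)&(hsv[...,0]<125)&(hsv[...,1]>100)).astype(np.uint8)
    ct=max(cv2.findContours(s,0,1)[0],key=len);e=cv2.fitEllipse(cv2.convexHull(ct))
    print(n,cv2.boundingRect(ct),e[0],e[1],"z10",p2w(c,*e[0],10),"exp r px",w2p(c,[503,-112,10]))
E
```

```text
t 23.08 tcp [502.3 -69.8 258.3] yaw 89.8 tool z [-0.  0. -1.] F [-0.6  0.7 -1.1] w 56.5 g 27.0
t 23.13 tcp [502.5 -69.1 258.5] yaw 89.9 tool z [-0.  0. -1.] F [ 0.2 -0.   0.5] w 56.4 g 27.0
t 23.18 tcp [502.6 -68.6 258.6] yaw 90.0 tool z [-0.  0. -1.] F [ 0.9 -0.1 -0.9] w 56.6 g 27.0
t 23.23 tcp [502.7 -68.5 258.8] yaw 90.1 tool z [-0.  0. -1.] F [-0.6 -0.9 -0.3] w 56.8 g 27.0
t 23.28 tcp [502.8 -68.5 258.9] yaw 90.1 tool z [-0.  0. -1.] F [-0.3  0.2 -0.7] w 56.7 g 27.0
w7 (513, 138, 122, 119) (573.5794677734375, 197.1614227294922) (108.33504486083984, 130.68917846679688) z10 [ 504.5 -115.3   10. ] exp r px [569.7 199.2]
w8 (0, 177, 60, 106) (4.154966354370117, 229.29627990722656) (95.39771270751953, 120.19058990478516) z10 [ 504.3 -110.    10. ] exp r px [  6.7 230.4]
w15 (268, 201, 99, 65) (316.935546875, 248.1165771484375) (94.41502380371094, 99.32735443115234) z10 [ 503.  -111.1   10. ] exp r px [316.9 249. ]
```

>>> jog_arm([
  [[45, 20, 0, 0, 0, 0, 0], [45, 25, 0, 0, 0, 0, 0], [45, 10, 0, 0, 0, 0, 0], [45, 0, 0, 0, 0, 0, 0], [45, 0, 0, 0, 0, 0, 0]],
])

```text
t: 23.7
eef_pos: [502.9, -14.4, 259.2]
orientation: [[-0.002, 1.0, 0.0], [1.0, 0.002, -0.001], [-0.001, 0.0, -1.0]]
force: [-0.2, -0.4, -1.3]
grip_width: 56.6
grasp_force: 27.1
```

```bash
python3 - <<'E'
from h import *
import pickle
for i in range(3):c=cam("wrist")
st();c=cam("wrist");st()
pickle.dump(c,open("w16.pkl","wb"));cv2.imwrite("pics/w16.png",c["img"])
hsv=cv2.cvtColor(c["img"],cv2.COLOR_BGR2HSV)
s=((hsv[...,0]>95)&(hsv[...,0]<125)&(hsv[...,1]>100)).astype(np.uint8)
ct=max(cv2.findContours(s,0,1)[0],key=len);e=cv2.fitEllipse(cv2.convexHull(ct))
print(cv2.boundingRect(ct),e,"z10",p2w(c,*e[0],10))
# inner white circle: non-blue inside hull core
m=np.zeros_like(s);cv2.ellipse(m,(e[0],(e[1][0]*.8,e[1][1]*.8),e[2]),1,-1)
w=((s==0)&(m==1)).astype(np.uint8);ys,xs=np.where(w)
cc=cv2.findContours(w,0,1)[0];k=max(cc,key=cv2.contourArea);e2=cv2.fitEllipse(cv2.convexHull(k));print(e2,p2w(c,*e2[0],4))
E
```

```text
t 23.85 tcp [502.9 -15.6 259.2] yaw 90.0 tool z [ 0. -0. -1.] F [-0.6  0.6 -1.4] w 56.9 g 27.1
t 23.90 tcp [502.9 -15.7 259.2] yaw 89.9 tool z [-0. -0. -1.] F [-1.6 -0.2 -1. ] w 56.7 g 27.1Traceback (most recent call last):
  File "<stdin>", line 8, in <module>
cv2.error: OpenCV(4.12.0) /io/opencv/modules/imgproc/src/shapedescr.cpp:361: error: (-201:Incorrect size of input array) There should be at least 5 points to fit the ellipse in function 'fitEllipseNoDirect'
```

>>> jog_arm([
  [[45, -20, 0, 0, 0, 0, 0], [45, -35, 0, 0, 0, 0, 0], [45, -35, 0, 0, 0, 0, 0], [45, -35, 0, 0, 0, 0, 0], [45, -25, 0, 0, 0, 0, 0]],
])

```text
t: 24.32
eef_pos: [502.4, -168.3, 259.3]
orientation: [[0.002, 1.0, 0.0], [1.0, -0.002, -0.001], [-0.001, 0.0, -1.0]]
force: [0.3, -0.1, -0.6]
grip_width: 56.7
grasp_force: 27.0
```

>>> jog_arm([
  [[45, 0, 0, 0, 0, 0, 0], [45, 0, 0, 0, 0, 0, 0], [45, 0, 0, 0, 0, 0, 0], [45, 0, 0, 0, 0, 0, 0], [45, 0, 0, 0, 0, 0, 0]],
])

```text
t: 24.73
eef_pos: [502.8, -164.0, 259.2]
orientation: [[-0.001, 1.0, -0.0], [1.0, 0.001, 0.0], [0.0, -0.0, -1.0]]
force: [-0.7, 0.5, -0.3]
grip_width: 56.6
grasp_force: 27.0
```

```bash
cat >> h.py <<'E'
def saucer(c):
    hsv=cv2.cvtColor(c["img"],cv2.COLOR_BGR2HSV)
    s=((hsv[...,0]>95)&(hsv[...,0]<125)&(hsv[...,1]>100)).astype(np.uint8)
    ct=max(cv2.findContours(s,0,1)[0],key=cv2.contourArea);e=cv2.fitEllipse(cv2.convexHull(ct))
    print(cv2.boundingRect(ct),e,"z11",p2w(c,*e[0],11))
    m=np.zeros_like(s);cv2.ellipse(m,(e[0],(e[1][0]*.8,e[1][1]*.8),e[2]),1,-1)
    w=((s==0)&(m==1)).astype(np.uint8);cc=cv2.findContours(w,0,1)[0];k=max(cc,key=len)
    if len(k)>4: e2=cv2.fitEllipse(cv2.convexHull(k));print("inner",e2,p2w(c,*e2[0],4))
E
python3 - <<'E'
from h import *
import pickle
st();c=cam("wrist");st()
pickle.dump(c,open("w16.pkl","wb"));cv2.imwrite("pics/w16.png",c["img"])
saucer(c)
E
```

```text
t 24.73 tcp [ 502.8 -164.   259.2] yaw 90.1 tool z [-0.  0. -1.] F [-0.7  0.5 -0.3] w 56.6 g 27.0
t 24.78 tcp [ 502.9 -164.   259.2] yaw 90.1 tool z [ 0.  0. -1.] F [-1.3 -0.5 -1. ] w 56.8 g 27.0
(264, 99, 107, 110) ((316.7427673339844, 153.4275665283203), (106.3512191772461, 109.29248046875), 0.39039069414138794) z11 [ 502.9 -110.5   11. ]
inner ((316.8661804199219, 154.31370544433594), (65.36656951904297, 66.9886474609375), 173.31597900390625) [ 503.  -111.6    4. ]
```

>>> jog_arm([
  [[45, 20, 0, 10, 0, 0, 0], [45, 20, 0, 25, 0, 0, 0], [45, 10.3, 0, 35, 0, 0, 0], [45, 0, 0, 40, 0, 0, 0], [45, 0, 0, 40, 0, 0, 0]],
])

```text
t: 25.2
eef_pos: [503.4, -113.3, 108.7]
orientation: [[-0.003, 1.0, 0.003], [1.0, 0.003, -0.001], [-0.001, 0.003, -1.0]]
force: [0.2, -0.1, -0.5]
grip_width: 56.5
grasp_force: 27.1
```

>>> jog_arm([
  [[45, 0, 0, 30, 0, 0, 0], [45, 0, 0, 18, 0, 0, 0], [45, 0, 0, 7, 0, 0, 0], [45, 0, 0, 0, 0, 0, 0], [45, 0, 0, 0, 0, 0, 0]],
])

```text
t: 25.62
eef_pos: [503.6, -114.6, 55.2]
orientation: [[-0.001, 1.0, 0.001], [1.0, 0.001, -0.001], [-0.001, 0.001, -1.0]]
force: [0.3, 0.0, 0.4]
grip_width: 56.5
grasp_force: 27.1
```

>>> jog_arm([
  [[45, 0, 0, 2, 0, 0, 0], [45, 0, 0, 2, 0, 0, 0], [45, 0, 0, 1, 0, 0, 0], [45, 0, 0, 0, 0, 0, 0], [45, 0, 0, 0, 0, 0, 0]],
])

```text
t: 26.03
eef_pos: [503.0, -114.7, 49.6]
orientation: [[0.0, 1.0, 0.001], [1.0, -0.0, -0.0], [-0.0, 0.001, -1.0]]
force: [0.6, -0.6, -1.3]
grip_width: 56.1
grasp_force: 27.1
```

>>> jog_arm([
  [[45, 1, 0, 1.5, 0, 0, 0], [45, 0, 0, 1.5, 0, 0, 0], [45, 0, 0, 1, 0, 0, 0], [45, 0, 0, 0, 0, 0, 0], [45, 0, 0, 0, 0, 0, 0]],
])

```text
t: 26.45
eef_pos: [502.7, -113.5, 45.0]
orientation: [[0.0, 1.0, -0.0], [1.0, -0.0, 0.0], [0.0, -0.0, -1.0]]
force: [-0.3, 0.1, -1.0]
grip_width: 56.3
grasp_force: 27.1
```

>>> jog_arm([
  [[45, 0, 0, 1, 0, 0, 0], [45, 0, 0, 0.5, 0, 0, 0], [45, 0, 0, 0, 0, 0, 0], [45, 0, 0, 0, 0, 0, 0], [45, 0, 0, 0, 0, 0, 0]],
])

```text
t: 26.87
eef_pos: [502.8, -113.6, 43.7]
orientation: [[-0.0, 1.0, 0.0], [1.0, 0.0, 0.0], [0.0, 0.0, -1.0]]
force: [-0.4, -0.3, -1.8]
grip_width: 56.8
grasp_force: 27.1
```

>>> jog_arm([
  [[45, 0, 0, 0.7, 0, 0, 0], [45, 0, 0, 0, 0, 0, 0], [45, 0, 0, 0, 0, 0, 0], [45, 0, 0, 0, 0, 0, 0], [45, 0, 0, 0, 0, 0, 0]],
])

```text
t: 27.28
eef_pos: [502.8, -113.6, 43.0]
orientation: [[-0.0, 1.0, 0.0], [1.0, 0.0, 0.0], [0.0, 0.0, -1.0]]
force: [-0.5, 0.1, -0.9]
grip_width: 56.7
grasp_force: 27.1
```

>>> jog_arm([
  [[45, 0, 0, 0.7, 0, 0, 0], [45, 0, 0, 0, 0, 0, 0], [45, 0, 0, 0, 0, 0, 0], [45, 0, 0, 0, 0, 0, 0], [45, 0, 0, 0, 0, 0, 0]],
])

```text
t: 27.7
eef_pos: [502.9, -113.7, 42.8]
orientation: [[-0.0, 1.0, -0.0], [1.0, 0.0, -0.0], [-0.0, -0.0, -1.0]]
force: [-2.6, 1.1, 5.1]
grip_width: 56.6
grasp_force: 27.2
```

>>> jog_arm([
  [[56, 0, 0, 0, 0, 0, 0], [58, 0, 0, 0, 0, 0, 0], [62, 0, 0, 0, 0, 0, 0], [70, 0, 0, 0, 0, 0, 0], [78, 0, 0, 0, 0, 0, 0]],
])

```text
t: 28.12
eef_pos: [502.8, -113.6, 42.2]
orientation: [[0.0, 1.0, 0.0], [1.0, -0.0, 0.0], [0.0, 0.0, -1.0]]
force: [0.1, 0.3, 0.5]
grip_width: 77.3
grasp_force: 0.0
```

>>> jog_arm([
  [[84, 0, 0, 0, 0, 0, 0], [84, 0, 0, 0, 0, 0, 0], [84, 0, 0, -10, 0, 0, 0], [84, 0, 0, -25, 0, 0, 0], [84, 0, 0, -35, 0, 0, 0]],
])

```text
t: 28.53
eef_pos: [500.5, -112.5, 110.9]
orientation: [[0.0, 1.0, -0.006], [1.0, -0.0, 0.003], [0.003, -0.006, -1.0]]
force: [-0.2, -0.8, -0.3]
grip_width: 83.9
grasp_force: 0.0
```

>>> jog_arm([
  [[84, 0, 0, -40, 0, 0, 0], [84, 0, 0, -40, 0, 0, 0], [84, 0, 0, -20, 0, 0, 0], [84, 0, 0, 0, 0, 0, 0], [84, 0, 0, 0, 0, 0, 0]],
])

```text
t: 28.95
eef_pos: [503.7, -114.0, 214.4]
orientation: [[-0.0, 1.0, 0.004], [1.0, 0.0, -0.002], [-0.002, 0.004, -1.0]]
force: [-0.5, 0.8, -0.4]
grip_width: 83.9
grasp_force: 0.0
```

```bash
python3 - <<'E'
from h import *
import pickle
for i in range(3):c=cam("wrist")
st();c=cam("wrist");st()
pickle.dump(c,open("w17.pkl","wb"));cv2.imwrite("pics/w17.png",c["img"])
saucer(c)
g=cv2.GaussianBlur(cv2.cvtColor(c["img"],6),(3,3),0);d=cv2.Canny(g,30,80)
print("exp",w2p(c,[503,-111.2,53]),w2p(c,[503,-165,36]))
for v in range(150,290,6): print(v,np.where(d[v,240:400])[0]+240)
E
```

```text
t 29.10 tcp [ 501.7 -113.1  210.6] yaw 90.0 tool z [-0.  0. -1.] F [ 1.1 -0.2 -0.3] w 84.3 g 0.0
t 29.15 tcp [ 501.7 -113.1  210.5] yaw 90.0 tool z [-0.  0. -1.] F [ 0.2  0.2 -0.1] w 84.2 g 0.0
(260, 157, 118, 116) ((318.64886474609375, 215.02239990234375), (115.58653259277344, 117.79434967041016), 87.85929107666016) z11 [ 503.  -110.8   11. ]
inner ((318.28271484375, 221.94180297851562), (80.9699478149414, 83.09662628173828), 8.586967468261719) [ 502.7 -118.5    4. ]
exp [318.7 226. ] [318.6 282.9]
150 [245]
156 [245 307 308 309 310 311 312 313 314 315 319 322 323 324 325 326 327 328
 329 330]
162 [246 290 291 292 345 346 347]
168 [246 247 248 259 260 266 281 282 355 356 392 399]
174 [267 274 275 278 280 283 284 285 286 287 288 289 290 291 292 293 294 295
 296 306 307 362 363 366 369 370 374 383 384]
180 [270 279 301 302 345 346 347 348 349 367 368]
186 [266 293 294 299 300 301 305 306 307 330 331 332 337 338 344 345 346 371
 372 377]
192 [263 289 292 293 297 298 339 340 341 344 345 348 349 374]
198 [261 288 291 292 298 299 300 307 308 309 310 311 312 313 326 327 328 335
 336 337 345 346 349 352 376]
204 [259 286 290 291 296 297 306 307 329 330 338 339 344 345 349 351 352 354
 378]
210 [258 285 290 299 300 335 336 344 345 349 379]
216 [258 282 286 291 296 338 344 348 349 353 379]
222 [259 280 284 289 296 339 346 351 355 378]
228 [260 279 283 289 297 338 346 352 356 378]
234 [261 279 283 291 292 293 294 298 299 335 344 345 352 356 376]
240 [263 264 281 284 306 307 310 324 325 329 341 351 355 373 374]
246 [267 283 287 334 348 349 353 370]
252 [271 272 286 287 291 292 322 344 345 349 350 366]
258 [276 277 292 293 298 299 337 338 339 344 345 360 361]
264 [283 284 285 301 302 303 308 309 310 325 326 327 328 335 336 337 352 353
 354]
270 [294 295 296 308 326 341 342]
276 []
282 []
288 []
```

>>> jog_arm([
  [[84, 0, 0, 20, 0, 0, 0], [84, 0, 0, 40, 0, 0, 0], [84, 0, 0, 40, 0, 0, 0], [84, 0, 0, 35, 0, 0, 0], [84, 0, 0, 20, 0, 0, 0]],
], force=25)

```text
t: 29.57
eef_pos: [499.0, -111.8, 51.7]
orientation: [[0.0, 1.0, -0.008], [1.0, -0.0, 0.004], [0.004, -0.008, -1.0]]
force: [0.2, -0.0, -0.4]
grip_width: 84.4
grasp_force: 0.0
```

>>> jog_arm([
  [[84, 0, 0, 10, 0, 0, 0], [84, 0, 0, 4, 0, 0, 0], [84, 0, 0, 0, 0, 0, 0], [84, 0, 0, 0, 0, 0, 0], [70, 0, 0, 0, 0, 0, 0]],
])

```text
t: 29.98
eef_pos: [504.2, -114.3, 45.1]
orientation: [[-0.0, 1.0, 0.003], [1.0, 0.0, -0.001], [-0.001, 0.003, -1.0]]
force: [-0.1, -0.1, 0.5]
grip_width: 74.0
grasp_force: 0.0
```

>>> jog_arm([
  [[62, 0, 0, 0, 0, 0, 0], [56, 0, 0, 0, 0, 0, 0], [50, 0, 0, 0, 0, 0, 0], [45, 0, 0, 0, 0, 0, 0], [45, 0, 0, 0, 0, 0, 0]],
])

```text
t: 30.4
eef_pos: [504.0, -114.1, 44.9]
orientation: [[-0.0, 1.0, 0.003], [1.0, 0.0, -0.001], [-0.001, 0.003, -1.0]]
force: [-1.0, 0.4, 5.9]
grip_width: 56.6
grasp_force: 25.9
```

>>> jog_arm([
  [[45, 0, 0, 0, 0, 0, 0], [45, 0, 0, -3, 0, 0, 0], [45, 0, 0, -2, 0, 0, 0], [45, 0, 0, 0, 0, 0, 0], [45, 3, 1, 0, 0, 0, 0]],
])

```text
t: 30.82
eef_pos: [503.7, -110.8, 48.3]
orientation: [[0.0, 1.0, -0.0], [1.0, -0.0, -0.0], [-0.0, -0.0, -1.0]]
force: [0.6, 0.5, -0.6]
grip_width: 56.6
grasp_force: 26.8
```

>>> jog_arm([
  [[45, 0, 0, 0, 0, 0, 0], [45, 0, 0, 2, 0, 0, 0], [45, 0, 0, 1.5, 0, 0, 0], [45, 0, 0, 0, 0, 0, 0], [45, 0, 0, 0, 0, 0, 0]],
])

```text
t: 31.23
eef_pos: [503.8, -110.5, 44.9]
orientation: [[-0.0, 1.0, -0.0], [1.0, 0.0, 0.0], [0.0, -0.0, -1.0]]
force: [-2.6, 0.7, 3.6]
grip_width: 56.5
grasp_force: 26.9
```

>>> jog_arm([
  [[56, 0, 0, 0, 0, 0, 0], [58, 0, 0, 0, 0, 0, 0], [62, 0, 0, 0, 0, 0, 0], [70, 0, 0, 0, 0, 0, 0], [78, 0, 0, 0, 0, 0, 0]],
])

```text
t: 31.65
eef_pos: [503.8, -110.6, 44.6]
orientation: [[0.0, 1.0, -0.0], [1.0, -0.0, -0.0], [-0.0, -0.0, -1.0]]
force: [0.7, -0.7, 0.2]
grip_width: 77.9
grasp_force: 0.0
```

>>> jog_arm([
  [[84, 0, 0, 0, 0, 0, 0], [84, 0, 0, 0, 0, 0, 0], [84, 0, 0, -10, 0, 0, 0], [84, 0, 0, -25, 0, 0, 0], [84, 0, 0, -35, 0, 0, 0]],
])

```text
t: 32.07
eef_pos: [501.5, -109.5, 113.4]
orientation: [[0.0, 1.0, -0.006], [1.0, -0.0, 0.003], [0.003, -0.006, -1.0]]
force: [1.0, 0.1, 0.3]
grip_width: 83.8
grasp_force: 0.0
```

>>> jog_arm([
  [[84, 0, 0, -40, 0, 0, 0], [84, 0, 0, -40, 0, 0, 0], [84, 0, 0, -20, 0, 0, 0], [84, 0, 0, 0, 0, 0, 0], [84, 0, 0, 0, 0, 0, 0]],
])

```text
t: 32.48
eef_pos: [504.7, -111.0, 216.9]
orientation: [[-0.0, 1.0, 0.004], [1.0, 0.0, -0.002], [-0.002, 0.004, -1.0]]
force: [-0.8, 0.2, -0.9]
grip_width: 84.1
grasp_force: 0.0
```

```bash
python3 - <<'E'
from h import *
import pickle
for i in range(4):c=cam("wrist")
st();c=cam("wrist");st()
pickle.dump(c,open("w18.pkl","wb"));cv2.imwrite("pics/w18.png",c["img"])
saucer(c)
g=cv2.GaussianBlur(cv2.cvtColor(c["img"],6),(3,3),0);d=cv2.Canny(g,30,80)
print("exp",w2p(c,[503,-111.2,53]),w2p(c,[503,-165,36]))
for v in range(216,275,6): print(v,np.where(d[v,240:400])[0]+240)
E
```

```text
t 32.68 tcp [ 502.7 -110.1  213. ] yaw 90.0 tool z [-0.  0. -1.] F [0.1 0.2 0.2] w 83.8 g 0.0
t 32.73 tcp [ 502.8 -110.1  213. ] yaw 90.0 tool z [-0.  0. -1.] F [ 0.5 -0.  -0.4] w 84.2 g 0.0
(260, 161, 117, 114) ((317.5974426269531, 217.81227111816406), (114.20162963867188, 116.73895263671875), 90.59552764892578) z11 [ 503.  -110.7   11. ]
inner ((317.07177734375, 224.32936096191406), (79.76966094970703, 82.26687622070312), 177.06744384765625) [ 502.5 -118.2    4. ]
exp [317.5 229.1] [317.5 285.2]
216 [258 281 284 285 289 295 338 344 348 352 377]
222 [258 279 283 288 295 338 345 350 354 377]
228 [259 278 282 289 297 336 345 351 354 376]
234 [260 279 283 299 333 334 343 344 350 354 375]
240 [262 280 284 338 339 340 349 353 373]
246 [265 283 287 288 332 346 347 350 351 370]
252 [268 269 287 288 292 293 342 347 366 367]
258 [273 274 293 294 299 300 301 328 329 330 334 335 340 341 361 362]
264 [280 281 303 304 305 329 330 331 354 355]
270 [289 290 291 307 324 344 345 346]
```

>>> jog_arm([
  [[84, 0, 0, 0, 0, 0, 0.122], [84, 0, 0, 0, 0, 0, 0.122], [84, 0, 0, 0, 0, 0, 0.122], [84, 0, 0, 0, 0, 0, 0.122], [84, 0, 0, 0, 0, 0, 0.122]],
])

```text
t: 33.15
eef_pos: [503.2, -110.3, 213.5]
orientation: [[0.578, 0.816, -0.002], [0.816, -0.578, 0.001], [-0.0, -0.002, -1.0]]
force: [0.7, -0.7, 0.9]
grip_width: 84.2
grasp_force: 0.0
```

>>> jog_arm([
  [[84, 0, 0, 0, 0, 0, 0.122], [84, 0, 0, 0, 0, 0, 0.122], [84, 0, 0, 0, 0, 0, 0.122], [84, 0, 0, 0, 0, 0, 0.122], [84, 0, 0, 0, 0, 0, 0.122]],
])

```text
t: 33.57
eef_pos: [503.2, -110.3, 213.5]
orientation: [[0.941, 0.338, -0.002], [0.338, -0.941, 0.001], [-0.002, -0.002, -1.0]]
force: [0.2, 0.5, 0.2]
grip_width: 84.2
grasp_force: 0.0
```

>>> jog_arm([
  [[60, 0, 0, 0, 0, 0, 0.122], [60, 0, 0, 0, 0, 0, 0.122], [60, 0, 0, 0, 0, 0, 0.122], [60, 0, 0, 0, 0, 0, 0.124], [60, 13.4, 37.8, 0, 0, 0, 0]],
])

```text
t: 33.98
eef_pos: [510.7, -145.0, 213.1]
orientation: [[0.99, -0.14, -0.003], [-0.14, -0.99, 0.005], [-0.004, -0.004, -1.0]]
force: [1.4, -0.2, -0.3]
grip_width: 60.0
grasp_force: 0.0
```

>>> jog_arm([
  [[60, 13.4, 37.8, 0, 0, 0, 0], [60, 13.4, 37.8, 5, 0, 0, 0], [60, 13.4, 37.8, 10, 0, 0, 0], [60, 13.4, 37.8, 10, 0, 0, 0], [60, 0, 0, 10, 0, 0, 0]],
])

```text
t: 34.4
eef_pos: [543.5, -313.6, 177.6]
orientation: [[0.99, -0.144, -0.001], [-0.144, -0.99, -0.002], [-0.0, 0.002, -1.0]]
force: [-0.5, 0.2, -0.7]
grip_width: 60.0
grasp_force: 0.0
```

>>> jog_arm([
  [[60, 0, 0, 0, 0, 0, 0], [60, 0, 0, 0, 0, 0, 0], [60, 0, 0, 0, 0, 0, 0], [60, 0, 0, 0, 0, 0, 0], [60, 0, 0, 0, 0, 0, 0]],
])

```text
t: 34.82
eef_pos: [544.4, -306.1, 180.8]
orientation: [[0.991, -0.137, 0.001], [-0.137, -0.991, -0.001], [0.001, 0.001, -1.0]]
force: [-0.6, 0.6, 0.5]
grip_width: 60.1
grasp_force: 0.0
```

```bash
python3 - <<'E'
from h import *
import pickle
st();c=cam("wrist");st();c=cam("wrist");st()
pickle.dump(c,open("w19.pkl","wb"));cv2.imwrite("pics/w19.png",c["img"])
a=pickle.load(open("w8.pkl","rb"))
T,E=p2w(a,205,147,3),p2w(a,208,278,2);print(T,E,np.degrees(np.arctan2(*(T-E)[1::-1])))
print("exp tip/end px",w2p(c,[561.5,-309,3]),w2p(c,[435,-291.5,2]))
g=cv2.GaussianBlur(cv2.cvtColor(c["img"],6),(3,3),0);d=cv2.Canny(g,8,20)
for v in range(130,300,6): print(v,np.where(d[v,250:390])[0]+250)
E
```

```text
t 34.82 tcp [ 544.4 -306.1  180.8] yaw -7.9 tool z [ 0. -0. -1.] F [-0.6  0.6  0.5] w 60.1 g 0.0
t 34.87 tcp [ 544.4 -306.3  180.8] yaw -7.9 tool z [ 0. -0. -1.] F [-0.1  0.2 -0.5] w 59.9 g 0.0
t 34.92 tcp [ 544.3 -306.4  180.6] yaw -7.9 tool z [ 0. -0. -1.] F [-0.3 -0.1 -0. ] w 60.4 g 0.0
[ 559.3 -311.7    3. ] [ 432.8 -291.     2. ] -9.305154867243754
exp tip/end px [315.4 203.7] [315.5 342.7]
130 [328 329 333 334 358]
136 [336 337 338 339 340 341 349 350 352 353 354]
142 []
148 []
154 []
160 []
166 []
172 []
178 [253 254 255]
184 [264 265 266]
190 [270 271]
196 [275]
202 [294 295]
208 [314 315 316 317 318 319 329 333]
214 [308 332]
220 [305 334]
226 [304 335]
232 [303 333]
238 [297 298 303 304 305 307 308 335]
244 [276 304 307 320 324 325 333 334]
250 [271 325 326 327]
256 [267 311 314 325]
262 [263 264 312 316 320 324]
268 [259 260 311 312 316 320 322]
274 [254 255 312 315 320 322]
280 [310 315 320 322]
286 [310 314 319 322]
292 [310 314 320 322]
298 [309 310 313 319 322]
```

>>> jog_arm([
  [[42, -5, 3, 20, 0, 0, 0.034], [42, 0, 0, 38, 0, 0, 0], [42, 0, 0, 38, 0, 0, 0], [42, 0, 0, 30, 0, 0, 0], [42, 0, 0, 16, 0, 0, 0]],
])

```text
t: 35.33
eef_pos: [536.4, -307.1, 33.6]
orientation: [[0.985, -0.172, -0.005], [-0.172, -0.985, 0.004], [-0.005, -0.003, -1.0]]
force: [-0.8, 0.1, -1.5]
grip_width: 42.0
grasp_force: 0.0
```

>>> jog_arm([
  [[42, 0, 0, 6, 0, 0, 0], [42, 0, 0, 2, 0, 0, 0], [42, 0, 0, 0, 0, 0, 0], [42, 0, 0, 0, 0, 0, 0], [42, 0, 0, 0, 0, 0, 0]],
])

```text
t: 35.75
eef_pos: [539.8, -310.3, 31.9]
orientation: [[0.985, -0.172, 0.003], [-0.172, -0.985, -0.002], [0.003, 0.002, -1.0]]
force: [0.3, 0.1, 0.2]
grip_width: 42.1
grasp_force: 0.0
```

```bash
python3 - <<'E'
from h import *
import pickle
st();c=cam("wrist");st()
pickle.dump(c,open("w20.pkl","wb"));cv2.imwrite("pics/w20.png",c["img"])
E
```

```text
t 35.75 tcp [ 539.8 -310.3   31.9] yaw -9.9 tool z [ 0. -0. -1.] F [0.3 0.1 0.2] w 42.1 g 0.0
t 35.80 tcp [ 539.6 -310.2   31.7] yaw -9.9 tool z [ 0. -0. -1.] F [0.1 0.8 0.1] w 42.1 g 0.0
```

View pics/w20.png

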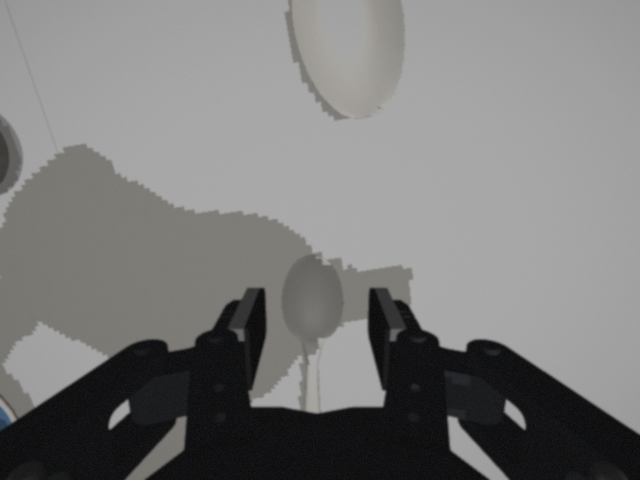

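>>> jog_arm([
  [[42, 0, 0, 6, 0, 0, 0], [42, 0, 0, 4, 0, 0, 0], [42, 0, 0, 1.5, 0, 0, 0], [42, 0, 0, 0, 0, 0, 0], [42, 0, 0, 0, 0, 0, 0]],
])

```text
t: 36.22
eef_pos: [538.4, -309.2, 18.0]
orientation: [[0.985, -0.172, -0.0], [-0.172, -0.985, 0.0], [-0.001, -0.0, -1.0]]
force: [-0.7, 0.4, -0.3]
grip_width: 41.9
grasp_force: 0.0
```

>>> jog_arm([
  [[42, 0, 0, 1, 0, 0, 0], [42, 0, 0, 0, 0, 0, 0], [42, 0, 0, 0, 0, 0, 0], [42, 0, 0, 0, 0, 0, 0], [42, 0, 0, 0, 0, 0, 0]],
])

```text
t: 36.63
eef_pos: [538.6, -309.4, 17.3]
orientation: [[0.985, -0.172, 0.0], [-0.172, -0.985, -0.0], [0.0, 0.0, -1.0]]
force: [-0.2, -0.2, -0.1]
grip_width: 41.9
grasp_force: 0.1
```

>>> jog_arm([
  [[42, 0, 0, 1, 0, 0, 0], [42, 0, 0, 0, 0, 0, 0], [42, 0, 0, 0, 0, 0, 0], [42, 0, 0, 0, 0, 0, 0], [42, 0, 0, 0, 0, 0, 0]],
])

```text
t: 37.05
eef_pos: [538.6, -309.4, 17.3]
orientation: [[0.985, -0.172, -0.0], [-0.172, -0.985, 0.0], [-0.0, -0.0, -1.0]]
force: [-2.8, 2.2, 7.1]
grip_width: 42.3
grasp_force: 3.5
```

>>> jog_arm([
  [[42, 0, 0, -2, 0, 0, 0], [42, 0, 0, -2.7, 0, 0, 0], [42, 0, 0, 0, 0, 0, 0], [36, 0, 0, 0, 0, 0, 0], [30, 0, 0, 0, 0, 0, 0]],
], force=30)

```text
t: 37.47
eef_pos: [538.5, -309.3, 20.9]
orientation: [[0.985, -0.172, -0.0], [-0.172, -0.985, 0.0], [-0.0, -0.0, -1.0]]
force: [0.1, 0.6, -0.2]
grip_width: 30.3
grasp_force: 0.0
```

>>> jog_arm([
  [[24, 0, 0, 0, 0, 0, 0], [18, 0, 0, 0, 0, 0, 0], [15, 0, 0, 0, 0, 0, 0], [15, 0, 0, 0, 0, 0, 0], [15, 0, 0, 0, 0, 0, 0]],
])

```text
t: 37.88
eef_pos: [538.6, -309.3, 21.0]
orientation: [[0.985, -0.172, -0.0], [-0.172, -0.985, 0.0], [-0.0, -0.0, -1.0]]
force: [-1.5, 1.4, 2.6]
grip_width: 23.8
grasp_force: 29.3
```

>>> jog_arm([
  [[15, 0, 0, 0, 0, 0, 0], [15, 0, 0, -4, 0, 0, 0], [15, 0, 0, -8, 0, 0, 0], [15, 0, 0, -10, 0, 0, 0], [15, 0, 0, 0, 0, 0, 0]],
])

```text
t: 38.3
eef_pos: [540.1, -310.6, 46.0]
orientation: [[0.985, -0.172, 0.004], [-0.172, -0.985, -0.003], [0.004, 0.002, -1.0]]
force: [0.3, -0.6, 0.5]
grip_width: 23.7
grasp_force: 29.4
```

```bash
python3 - <<'E'
from h import *
import pickle
for i in range(3):c=cam("wrist");st()
pickle.dump(c,open("w21.pkl","wb"));cv2.imwrite("pics/w21.png",c["img"])
g=cv2.GaussianBlur(cv2.cvtColor(c["img"],6),(3,3),0);d=cv2.Canny(g,20,60)
for v in range(230,420,10): print(v,np.where(d[v,270:360])[0]+270)
E
```

```text
t 38.35 tcp [ 539.7 -310.4   45.1] yaw -9.9 tool z [ 0. -0. -1.] F [-0.2 -0.6 -0.1] w 23.5 g 29.4
t 38.40 tcp [ 539.2 -309.9   44.2] yaw -9.9 tool z [ 0. -0. -1.] F [-0.5 -0.6 -1.3] w 23.8 g 29.4
t 38.45 tcp [ 538.7 -309.5   43.4] yaw -9.9 tool z [ 0. -0. -1.] F [-0.1 -1.  -0.1] w 23.6 g 29.4
230 [297]
240 [304 305 310]
250 [319 320]
260 [309 310 311 312 319 329 354]
270 [297 328 329 332 333 337 338 344 345 346 347]
280 [290 291 342]
290 [282 286 347 351]
300 [280 287 347 354]
310 [277 287 346 356]
320 [275 287 346 358]
330 [274 287 346]
340 [287 292 341 347 359]
350 [273 285 289 291 292 294 301 302 303 328 329 330 348 359]
360 [274 284 295 305 322 326 350]
370 [274 282 293 308 316 317 321 324 351 359]
380 [273 274 276 281 292 293 306 309 311 312 320 323 352 357]
390 [272 294 310 320 323]
400 [271 292 310 320 323]
410 [297 298 299 300 301 302 332 333 334 335 336]
```

```bash
python3 - <<'E'
from h import *
import pickle
st()
c=pickle.load(open("w1.pkl","rb"));print("salt",p2w(c,83,22,90),"px of top-cam estimate",w2p(c,[620.8,-181.7,90]))
c=pickle.load(open("w8.pkl","rb"));print(w2p(c,[620.8,-181.7,90]))
# spoon direction in hand
c=pickle.load(open("w21.pkl","rb"))
def t(u,v,zt):
    x,y=(u-c["cx"])/c["F"],-(v-c["cy"])/c["F"];m=r.grab_frame("wrist")["mount"] if 0 else None
    return p2w(c,u,v,zt)
z=43.4-21+3
for u,v in[(316.5,300),(317,330),(315.5,390),(315.5,400)]:
    o=p2w(c,u,v,z); print(o)
E
```

```text
t 38.45 tcp [ 538.7 -309.5   43.4] yaw -9.9 tool z [ 0. -0. -1.] F [-0.1 -1.  -0.1] w 23.6 g 29.4
salt [ 624.8 -193.2   90. ] px of top-cam estimate [67.1 28.5]
[-46.3  74.4]
[ 542.2 -311.5   25.4]
[ 528.5 -309.4   25.4]
[ 499.4 -303.6   25.4]
[ 494.3 -302.7   25.4]
```

>>> jog_arm([
  [[15, 0, 0, -5, 0, 0, -0.09], [15, 0, 0, -5, 0, 0, -0.09], [15, 1.8, -20, 0, 0, 0, 0], [15, 1.8, -30, 0, 0, 0, 0], [15, 1.8, -35, 0, 0, 0, 0]],
])

```text
t: 38.87
eef_pos: [543.3, -224.7, 53.0]
orientation: [[1.0, 0.004, 0.001], [0.004, -1.0, -0.001], [0.001, 0.001, -1.0]]
force: [1.2, 0.8, -0.3]
grip_width: 24.0
grasp_force: 29.5
```

>>> jog_arm([
  [[15, 1.8, -22, 0, 0, 0, 0], [15, 0, -9.5, 0, 0, 0, 0], [15, 0, 0, 0, 0, 0, 0], [15, 0, 0, 0, 0, 0, 0], [15, 0, 0, 0, 0, 0, 0]],
])

```text
t: 39.28
eef_pos: [545.2, -194.2, 53.2]
orientation: [[1.0, 0.006, 0.001], [0.006, -1.0, -0.001], [0.001, 0.001, -1.0]]
force: [-0.2, -0.4, 0.6]
grip_width: 23.9
grasp_force: 29.5
```

```bash
python3 - <<'E'
from h import *
import pickle
c=cam("wrist");st();c=cam("wrist");st()
pickle.dump(c,open("w22.pkl","wb"));cv2.imwrite("pics/w22.png",c["img"])
z=r.get_obs()["eef_pos"][2]-18
g=cv2.GaussianBlur(cv2.cvtColor(c["img"],6),(3,3),0);d=cv2.Canny(g,20,60)
for v in range(250,410,10):
    x=np.where(d[v,285:352])[0]+285; print(v,x)
for u,v in[(316.5,300),(317,330),(315.5,390),(315.5,400)]: print(p2w(c,u,v,z))
hsv=cv2.cvtColor(c["img"],cv2.COLOR_BGR2HSV)
s=((hsv[...,0]>95)&(hsv[...,0]<125)&(hsv[...,1]>100)).astype(np.uint8)
ct=max(cv2.findContours(s,0,1)[0],key=cv2.contourArea)[:,0];k=ct[:,0].argmax();print("saucer right",ct[k],p2w(c,*ct[k],12))
E
```

```text
t 39.33 tcp [ 545.1 -194.3   53.2] yaw 0.3 tool z [ 0. -0. -1.] F [ 1.2 -0.1 -0.3] w 24.1 g 29.5
t 39.38 tcp [ 545.1 -194.2   53.1] yaw 0.3 tool z [ 0. -0. -1.] F [-0.4 -0.4  0.6] w 23.8 g 29.5
250 [336 345 346]
260 [310 311 312 323 324 325 326]
270 [296 297 338 339]
280 [290 291 344]
290 [286 347 351]
300 [287 347]
310 [287 346]
320 [287 346]
330 [287 346]
340 [287 292 326 327 328 329 330 331 332 340 347]
350 [285 293 302 320 321 348]
360 [294 304 307 317 324 327 350]
370 [290 304 308 311 321 324 351]
380 [290 307 311 320 323]
390 [290 307 311 320 323]
400 [290 310 320 323]
[ 548.4 -195.4   35.1]
[ 534.7 -195.7   35.1]
[ 505.1 -195.2   35.1]
[ 499.9 -195.2   35.1]
saucer right [241 324] [ 525.2 -158.6   12. ]
```

>>> jog_arm([
  [[15, 0, -1, 10, 0, 0, 0], [15, 0, 0, 12, 0, 0, 0], [15, 0, 0, 6, 0, 0, 0], [15, 0, 0, 2, 0, 0, 0], [15, 0, 0, 0, 0, 0, 0]],
])

```text
t: 39.8
eef_pos: [544.1, -191.5, 21.7]
orientation: [[1.0, 0.007, -0.002], [0.007, -1.0, 0.001], [-0.002, -0.001, -1.0]]
force: [-1.2, -0.7, -1.3]
grip_width: 23.7
grasp_force: 29.5
```

>>> jog_arm([
  [[15, 0, 0, 0.7, 0, 0, 0], [15, 0, 0, 0, 0, 0, 0], [15, 0, 0, 0, 0, 0, 0], [15, 0, 0, 0, 0, 0, 0], [15, 0, 0, 0, 0, 0, 0]],
])

```text
t: 40.22
eef_pos: [545.1, -191.8, 22.5]
orientation: [[1.0, 0.007, 0.0], [0.007, -1.0, -0.0], [0.0, 0.0, -1.0]]
force: [0.4, -0.8, -0.8]
grip_width: 23.6
grasp_force: 29.5
```

>>> jog_arm([
  [[15, 0, 0, 0.8, 0, 0, 0], [15, 0, 0, 0, 0, 0, 0], [15, 0, 0, 0, 0, 0, 0], [15, 0, 0, 0, 0, 0, 0], [15, 0, 0, 0, 0, 0, 0]],
])

```text
t: 40.63
eef_pos: [545.0, -191.8, 21.5]
orientation: [[1.0, 0.007, 0.0], [0.007, -1.0, 0.0], [0.0, -0.0, -1.0]]
force: [0.5, -0.0, -0.1]
grip_width: 24.0
grasp_force: 29.5
```

>>> jog_arm([
  [[15, 0, 0, 0.6, 0, 0, 0], [15, 0, 0, 0, 0, 0, 0], [15, 0, 0, 0, 0, 0, 0], [15, 0, 0, 0, 0, 0, 0], [15, 0, 0, 0, 0, 0, 0]],
])

```text
t: 41.05
eef_pos: [545.1, -191.8, 21.1]
orientation: [[1.0, 0.007, 0.0], [0.007, -1.0, -0.0], [0.0, 0.0, -1.0]]
force: [-1.2, -0.1, 2.0]
grip_width: 23.7
grasp_force: 29.7
```

>>> jog_arm([
  [[23, 0, 0, 0, 0, 0, 0], [26, 0, 0, 0, 0, 0, 0], [30, 0, 0, 0, 0, 0, 0], [33, 0, 0, 0, 0, 0, 0], [33, 0, 0, 0, 0, 0, 0]],
])

```text
t: 41.47
eef_pos: [544.8, -191.7, 20.7]
orientation: [[1.0, 0.007, -0.0], [0.007, -1.0, 0.0], [-0.0, -0.0, -1.0]]
force: [-0.0, 0.4, -0.6]
grip_width: 32.9
grasp_force: 0.0
```

>>> jog_arm([
  [[33, 0, 0, 0, 0, 0, 0], [33, 0, 0, -5, 0, 0, 0], [33, 0, 0, -15, 0, 0, 0], [33, 0, 0, -30, 0, 0, 0], [33, 0, 0, -40, 0, 0, 0]],
])

```text
t: 41.88
eef_pos: [542.6, -190.4, 109.1]
orientation: [[1.0, 0.007, -0.006], [0.007, -1.0, 0.004], [-0.006, -0.004, -1.0]]
force: [0.6, -0.6, 0.1]
grip_width: 32.8
grasp_force: 0.0
```

>>> jog_arm([
  [[33, 0, 0, -40, 0, 0, 0], [33, 0, 0, -40, 0, 0, 0], [33, 0, 0, -40, 0, 0, 0], [33, -15, 0, -15, 0, 0, 0], [33, 0, 0, 0, 0, 0, 0]],
])

```text
t: 42.3
eef_pos: [531.2, -193.3, 252.4]
orientation: [[1.0, 0.007, 0.008], [0.007, -1.0, -0.006], [0.008, 0.006, -1.0]]
force: [-0.0, 0.1, -0.4]
grip_width: 33.1
grasp_force: 0.0
```

>>> jog_arm([
  [[33, 0, 0, 0, 0, 0, 0], [33, 0, 0, 0, 0, 0, 0], [33, 0, 0, 0, 0, 0, 0], [33, 0, 0, 0, 0, 0, 0], [33, 0, 0, 0, 0, 0, 0]],
])

```text
t: 42.72
eef_pos: [529.6, -191.5, 244.4]
orientation: [[1.0, 0.007, -0.002], [0.007, -1.0, 0.001], [-0.002, -0.001, -1.0]]
force: [-0.3, 0.2, -0.0]
grip_width: 33.0
grasp_force: 0.0
```

```bash
python3 - <<'E'
from h import *
import pickle
st();c=cam("wrist");st();t=cam("top")
pickle.dump((c,t),open("w23.pkl","wb"));cv2.imwrite("pics/w23.png",c["img"])
saucer(c)
print("exp bowl tip,end",w2p(c,[565,-193,3]),w2p(c,[435,-193,2]),"cup",w2p(c,[503,-111,53]))
g=cv2.GaussianBlur(cv2.cvtColor(c["img"],6),(3,3),0);d=cv2.Canny(g,8,24)
u=int(w2p(c,[500,-193,3])[0])
for v in range(130,300,8): print(v,np.where(d[v,u-40:u+40])[0]+u-40)
# jug lid / top camera: lid dark region centre
gt=t["img"].max(2); e=w2p(t,[509,111,179]);print("exp lid",e)
y,x=int(e[1]),int(e[0]);m=(gt[y-40:y+41,x-40:x+41]<45).astype(np.uint8)
n,l,s,ce=cv2.connectedComponentsWithStats(m);k=1+s[1:,4].argmax();print(s[k]+[x-40,y-40,0,0,0],ce[k]+[x-40,y-40])
E
```

```text
t 42.72 tcp [ 529.6 -191.5  244.4] yaw 0.4 tool z [-0.  0. -1.] F [-0.3  0.2 -0. ] w 33.0 g 0.0
t 42.77 tcp [ 529.7 -191.6  244.7] yaw 0.4 tool z [-0.  0. -1.] F [-0.4 -0.3 -0.2] w 32.8 g 0.0
(183, 186, 105, 81) ((235.0920867919922, 235.73509216308594), (98.9993667602539, 105.83052062988281), 118.27064514160156) z11 [ 504.2 -111.8   11. ]
inner ((235.3621368408203, 240.51446533203125), (71.14490509033203, 81.93281555175781), 97.82554626464844) [ 497.4 -110.2    4. ]
exp bowl tip,end [317.5 173.5] [316.5 297.2] cup [224.2 248.9]
130 []
138 []
146 []
154 []
162 []
170 []
178 [305 306 309 326 327]
186 [286 287 294 305 314 322 330]
194 [304 313 323 331]
202 [280 304 313 322 331]
210 [280 281 289 290 297 298 301 302 303 308 309 323 324]
218 [284 285 311 314 319 322]
226 [287 312 315 320]
234 [282 283 289 311 314 321]
242 [289 311 314 319 321]
250 [285 288 310 313 319 321]
258 [285 286 309 313 319 321]
266 [281 309 312 319 322]
274 [309 312 320 322]
282 [308 311 320 322]
290 [276 308 311 320 323]
298 [276]
exp lid [273.1 266.3]
[ 251  245   50   62 1010] [273.9 268.9]
```

```bash
python3 -c "
from cell import r
print(r.finish_job())"
```

```text
the job is handed in; nothing more can be done
None
```

The coffee setting is laid out as asked and handed in at about 43 s of the 104 s. My last camera measurements had the tea light in its holder, the jug level on the warmer's lugs inside the ring, the cup within about 2 mm of the saucer's middle with its handle to the right, and the teaspoon to the saucer's right within about 1° of straight ahead. I made no contact with the salt shaker or the dessert spoon. `r.finish_job()` did not return a verdict.

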